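# Load the press carriage and latch it home

## Task

Swing the latch open, draw the press carriage all the way out along its guide, and load it there: every steel pin from the stand foot-down, head up, into a pocket of its own in the carriage's rack, and the heat sink fins down onto the comb nest so that the fins interlace and it sits centred and flat on the deck. Then push the carriage along its centre line, where it does not jam, fully in under the press and swing the latch closed behind it, leaving the other things on the bench where they are.

Things in the scene. Friction and masses are not known exactly. Their poses are not given: they have to be found in the camera images.
- station: Press station, fixed. Origin on the table under the middle of its guide; x across, y along the guide, +y = 'in' (towards the green hand press), -y = 'out'. Base plate 150 x 340 x 6 mm; steel guide walls with retaining lips: outer faces x +-58 mm, y -125 to 125 mm, top 21 mm; inside, the walls are notched. Blocks in the channel stop the carriage at both ends.
- ram (a point): Tip of the press ram, 20 mm across, 110 mm above the table, station y 105 mm. The press head above it is 36 mm wide, station y 85 to 205 mm, from 195 to 255 mm up; the column behind is 45 x 50 mm round station y 200 mm, 270 mm high; the ram's top reaches 300 mm.
- carriage: Aluminium carriage, 0.8 kg, held in the guide by the lips; slides on station y, 1.5 mm side play. Origin: on its centre line, 6 mm above the table; axes as the station. Origin at station y +60 mm fully in, -60 fully out. Deck 120 mm wide, y -100 to 75 mm, top 22 mm above the origin. Moves at 5 to 10 N if pushed within 10 mm of the centre line; 30 mm off it skews and jams in the notches until straightened.
- tail (a point): Grip point on the centre line of the carriage's upright tail plate (84 mm wide across, 8 mm thick along the slide, 40 mm high, top edge 16 mm above this point). It lies at carriage x 0, y -95, z 46 mm. 46 mm of free space between plate and pin rack. Axes as the carriage.
- rack (a point): Middle of the top of the carriage's pin rack (carriage x 0, y -25, z 52 mm): block 117 mm across, 28 mm along, 30 mm high, with a row across of four square pockets 18 x 18 mm, 30 mm deep (to the deck), centres at x -40.5, -13.5, 13.5, 40.5 mm from this point. Any pocket takes any pin. Axes as the carriage.
- nest (a point): Comb nest on the carriage: three upright fins 8 mm thick, 44 mm long along carriage y, 20 mm high above the deck, at x -18, 0, 18 mm. Four small posts (8 x 3 mm, 14 mm high, at x +-27, 26.5 mm in and out of this point) keep the heat sink from sliding off, with 3 mm play. This point (carriage x 0, y 45, z 37 mm) is where the heat sink's centre lies when seated. Axes as the carriage.
- latch (a joint): Swing latch on a vertical pivot. 0 = closed: arm across the guide, behind the tail plate of a carriage that is fully in. About 1.57 = open: arm along the guide, pointing out, clear of the carriage. Range 0 to 1.9; opens clockwise seen from above; friction 0.08 N m, stays where left. Cannot close unless the carriage is in.
- latch_pivot (a point): Pivot axis of the latch (vertical), station x -75, y -54 mm; this point is at the knob's grip height, 82 mm.
- latch_knob (a point): Grip point, 82 mm above the table, on the latch's upright round black knob, 16 mm across, 48 to 96 mm above the table, 70 mm from the pivot on the arm (16 mm wide, 40 to 48 mm up). Closed, it is at station x -5, y -54 mm; the tail plate (top 68 mm above the table) of a carriage fully in is then 15 mm from its axis.
- sink_c (a point): Centre of the aluminium heat sink, 64 (own x) x 44 (own y) x 30 mm high, 0.1 to 0.2 kg, fins down on the table: base 8 mm thick on top, four fins 4 mm thick, 22 mm deep, along own y at x -27, -9, 9, 27 mm. Seated, fin tips stand on the deck, the nest's fins between its own, 3 mm play each side, y axes in line (either way round).
- stand: Grey pin stand, fixed, 50 mm (own x) x 170 mm (own y), 24 mm high; four square pockets 18 x 18 mm, 20 mm deep, at own y -60, -20, 20, 60 mm, where the pins start upright, heads up (some pockets are empty).
- pin0_c (a point): Centre (half-way up, 40 mm above the foot) of a steel pin, own z along it, upwards: round shank 14 mm across, 72 mm long, with a head 22 mm across and 8 mm thick on top; 80 mm in all, 90 g. Head up in the stand. None if absent in this run.
- pin1_c (a point): Centre (half-way up, 40 mm above the foot) of a steel pin, own z along it, upwards: round shank 14 mm across, 72 mm long, with a head 22 mm across and 8 mm thick on top; 80 mm in all, 90 g. Head up in the stand. None if absent in this run.
- pin2_c (a point): Centre (half-way up, 40 mm above the foot) of a steel pin, own z along it, upwards: round shank 14 mm across, 72 mm long, with a head 22 mm across and 8 mm thick on top; 80 mm in all, 90 g. Head up in the stand. None if absent in this run.
- pin3_c (a point): Centre (half-way up, 40 mm above the foot) of a steel pin, own z along it, upwards: round shank 14 mm across, 72 mm long, with a head 22 mm across and 8 mm thick on top; 80 mm in all, 90 g. Head up in the stand. None if absent in this run.
- housing0: White plastic ring housing, 90 mm across with two round ears, 28 mm high; bystander. Origin: underside centre.
- housing1: White plastic ring housing like the first; bystander.
- tape: Cardboard tape core, 60 mm across, 18 mm high; bystander. Origin: underside centre.
- driver: Screwdriver lying on the table; bystander. Origin at its middle, axis x along it.
- sink: The heat sink's  origin at the middle of its underside (fin tips), axes as its centre point.
Things that resemble listed ones, but are neither listed nor needed, are in the scene too. Leave any red look-alike of the carriage alone. What is shaped like the part that bears pin0_c but blue is not meant.

How it is judged:
On the way, in this order (a step that is already met when the one before it is completed fails the run):
1. the latch is swung open (value of joint latch above 1.25 rad), for 0.1 s.
2. the carriage is drawn all the way out (y of tail in the frame of station below -0.143 m), for 0.2 s.
3. with the carriage out, all pins stand in the rack and the heat sink sits on the comb nest (z of pin0_c in the frame of carriage between 0.05 and 0.07 m and angle between each of pin0_c, pin1_c, pin2_c, pin3_c's own z axis and vertical below 0.25 rad and y of pin0_c in the frame of carriage between -0.037 and -0.013 m and x of pin0_c in the frame of carriage between -0.052 and 0.052 m and z of pin1_c in the frame of carriage between 0.05 and 0.07 m and y of pin1_c in the frame of carriage between -0.037 and -0.013 m and x of pin1_c in the frame of carriage between -0.052 and 0.052 m and z of pin2_c in the frame of carriage between 0.05 and 0.07 m and y of pin2_c in the frame of carriage between -0.037 and -0.013 m and x of pin2_c in the frame of carriage between -0.052 and 0.052 m and z of pin3_c in the frame of carriage between 0.05 and 0.07 m and y of pin3_c in the frame of carriage between -0.037 and -0.013 m and x of pin3_c in the frame of carriage between -0.052 and 0.052 m and horizontal distance between sink_c and nest below 0.01 m and z of sink_c in the frame of carriage below 0.042 m and angle between the y axis of sink_c and the y axis of carriage, either way round below 0.12 rad and angle between sink_c's own z axis and vertical below 0.1 rad and y of tail in the frame of station below -0.135 m), for 0.2 s.
4. the loaded carriage is pushed fully in (y of tail in the frame of station above -0.042 m), for 0.2 s.
At the end, for the whole second after the job is handed in: Carriage within 7 mm of its inner stop, latch below 0.2 rad, every present pin upright in a pocket within 8 mm of the deck, heat sink interlaced on the nest, down within 5 mm, centred within 10 mm, in line within 0.12 rad, all at rest (z of pin0_c in the frame of carriage between 0.05 and 0.07 m and angle between each of pin0_c, pin1_c, pin2_c, pin3_c's own z axis and vertical below 0.25 rad and y of pin0_c in the frame of carriage between -0.037 and -0.013 m and x of pin0_c in the frame of carriage between -0.052 and 0.052 m and z of pin1_c in the frame of carriage between 0.05 and 0.07 m and y of pin1_c in the frame of carriage between -0.037 and -0.013 m and x of pin1_c in the frame of carriage between -0.052 and 0.052 m and z of pin2_c in the frame of carriage between 0.05 and 0.07 m and y of pin2_c in the frame of carriage between -0.037 and -0.013 m and x of pin2_c in the frame of carriage between -0.052 and 0.052 m and z of pin3_c in the frame of carriage between 0.05 and 0.07 m and y of pin3_c in the frame of carriage between -0.037 and -0.013 m and x of pin3_c in the frame of carriage between -0.052 and 0.052 m and horizontal distance between sink_c and nest below 0.01 m and z of sink_c in the frame of carriage below 0.042 m and angle between the y axis of sink_c and the y axis of carriage, either way round below 0.12 rad and angle between sink_c's own z axis and vertical below 0.1 rad and y of tail in the frame of station above -0.042 m and value of joint latch below 0.2 rad and linear speed of each of carriage, sink below 0.02 m/s); the robot touches nothing.
It fails at once if a bystander is moved more than 40 mm (distance of any of housing0, housing1, tape, driver from where it was at the start of the episode above 0.04 m).
Of pin0, pin1, pin2, pin3 only 2 to 4 are there at a start; the rules pass over those that are not, and their reading is None.
At some moment in a run one of sink may be knocked a few centimetres aside while the robot is not near it.
Once in a run the grip may slacken for a moment while it holds something.
It also fails if it takes over 210 s, if anything falls off the work surface, if the arm or the gripper's body presses on something with over 40 N, if the wrist force passes 120 N, or if a joint passes its speed limit or range.

## Robot

A 6-joint arm with a two-finger parallel gripper is mounted at the origin on the work surface. World frame = base frame: x ahead of the robot, y to its left, z up, the work surface at z = 0. Lengths are in m, angles in rad, forces in N, time in s.
With the tool pointing down it reaches from about 0.25 to 0.775 m from the base axis. Payload 4 kg.
Tool frame: the origin (TCP) lies between the finger pads; the fingertips stand 14 mm ahead of it and the grasp point (between the pads) lies 5 mm behind it (robot.tips_ahead is the distance from the TCP to the fingertips, in m); z points along the fingers, y is the direction in which the jaws open and shut (so a half turn about z gives the same grasp; the last joint's range is limited). The gripper opens to 94 mm and grips with 3 to 60 N. Pads are 16 mm wide; open, the fingers measure 119 mm over their backs; the gripper's body (75 mm by 177 mm) begins 78 mm behind the grasp point.
Start: joints at [-1.435, 0.087, 1.371, -0, 1.684, -0.103], TCP at [0.13, -0.534, 0.22] pointing down, gripper open.
Joint ranges: [-3.1, 3.1], [-0.76, 2.03], [0.27, 2.55], [-1.08, 4.22], [0.17, 2.65], [-2.57, 2.57]. Speed limits (rad/s): [2.79, 2.79, 3.14, 3.14, 3.14, 3.14].

## Interface

Orientations are given as [roll, pitch, yaw] about the fixed x, y, z axes, in that order (R = Rz(yaw) Ry(pitch) Rx(roll)).
In Python, from bench import robot, optics, job gives the robot as it stands.
- The arm moves only by the tool apply_moves, never from a script. Its argument "moves" is a list of rows, each a list of 3 entries, a list of its own where there are three numbers: the shift along the tool's x, y, z in cm, then the turn, a rotation vector about the tool's x, y, z in rad, then the opening, from 0 (shut) to 1 (fully open). In form: [[[tx, ty, tz], [rx, ry, rz], grip], ...]. A call has exactly 10 rows; each row is the pose to reach, as a shift and turn from the pose commanded when the call began, along the tool's axes at that moment; what a row does not reach only later rows make up. A row lasts 1/12 s, in which the tool goes at most 41.7 mm and 7.16 degrees, less where a joint would pass 70% of its speed; a pose out of reach is approached as far as the arm can. A call with a gripper value outside its range is refused whole. The fingers move at their own pace and stop on an object; the grip force is fixed at half the most. Time passes only in rows, so rows that repeat a pose let the fingers close, or fill a call up. It gives the time, the measured TCP pose, the force and the opening at its end, in the units of the state.
- robot.get_obs(): the state, without advancing time (a new reading comes with each control period).
- optics.snapshot(name): name is "scene" or "side" or "wrist"; returns the picture (384x512x3 uint8, red, green, blue); there is no depth.
- optics.get_calibration(name): a dict with "fx", "fy", "cx", "cy" (pixels), "rvec" (rotation vector, rad) and "tvec" (3), from world to camera coordinates, as OpenCV has them. Camera axes: x right, y down, z forward; pixel columns grow to the right and rows downward; lengths in m; the calibration is good to about 2 mm. A picture is of the moment at which its call begins: read the wrist's pose just before it. get_calibration takes no time and is no camera call; for the wrist camera it gives the pose at the moment of the call.
- job.close_job(): hands the job in, once; it reports no verdict.
The state is a dict: "time": time; "joint_positions": joint angles; "qvel": joint speeds; "joint_torque": joint torques, N m; "tool_pos": TCP position; "ee_rot": TCP orientation; "wrist_force": force on the tool from outside, world axes, zero at the start; "wrist_torque": the same for the moment, N m; "width": finger opening in m.
Only numpy, scipy, OpenCV 4.12 (cv2) and the standard library are available. Lean on these libraries where they do the work, as an engineer would, in place of code of your own. Each camera call takes 0.05 s, during which the arm holds its last target.

## Working session

There is one attempt and no reset: what is moved stays moved. The work goes in short steps, Python scripts to look and compute and a tool call to move; the robot and the scene stay as the last step left them, time stands still between calls to the robot, and variables do not carry over. Pictures are saved under pics/ and viewed, and the job is handed in when it is done.

Besides the shell and the picture viewer there is one more tool, called after ">>>" by a JSON object that holds its "method" and its "body", one argument or row to a line. apply_moves: Moves the arm, as the interface text tells. Its arguments: {"type":"object","properties":{"moves":{"type":"array"}},"required":["moves"]}

```bash
ls; mkdir -p pics; python3 - <<'E'
from bench import robot, optics, job
import cv2
print(robot.get_obs())
for n in ["scene","side","wrist"]:
    im=optics.snapshot(n); cv2.imwrite(f"pics/{n}0.png",im[:,:,::-1]); print(n,optics.get_calibration(n))
E
```

```text
pics
{'time': 0.0, 'joint_positions': array([-1.43511970e+00,  8.79434310e-02,  1.37226733e+00,  1.64165481e-05,
        1.68357802e+00, -1.03089611e-01]), 'qvel': array([ 7.42890669e-05,  1.86961417e-03, -1.80279330e-03,  1.36574237e-03,
       -4.26652828e-04,  1.19281607e-03]), 'joint_torque': array([ 7.73013599e-04, -3.40187895e+01, -3.02423000e+01,  7.19233369e-02,
        3.30881635e-02, -1.77023749e-04]), 'tool_pos': array([ 0.13001297, -0.53387742,  0.21830383]), 'ee_rot': array([-3.13940987e+00, -2.42225703e-04,  2.38767806e-01]), 'wrist_force': array([ 0.05683465,  0.60603635, -0.19356986]), 'wrist_torque': array([-0.00157621,  0.01256275,  0.02120869]), 'width': 0.09400288174549028}
scene {'fx': 449.5421840697818, 'fy': 449.5421840697818, 'cx': 253.5332917421613, 'cy': 191.16848138379228, 'rvec': array([ 2.16652074,  0.59036963, -0.30399618]), 'tvec': array([-0.3225807 , -0.05833715,  1.63447031])}
side {'fx': 438.9435360662849, 'fy': 438.9435360662849, 'cx': 259.7329044171874, 'cy': 188.4634823339851, 'rvec': array([ 0.75682866, -2.36404987,  1.38989095]), 'tvec': array([0.3193216 , 0.18714219, 1.08380104])}
wrist {'fx': 274.8979488914967, 'fy': 274.8979488914967, 'cx': 254.95972886225823, 'cy': 190.14402002269065, 'rvec': array([-2.32348916,  1.82385332,  0.21488862]), 'tvec': array([-0.54870494, -0.02369442,  0.38970626])}
```

View pics/scene0.png

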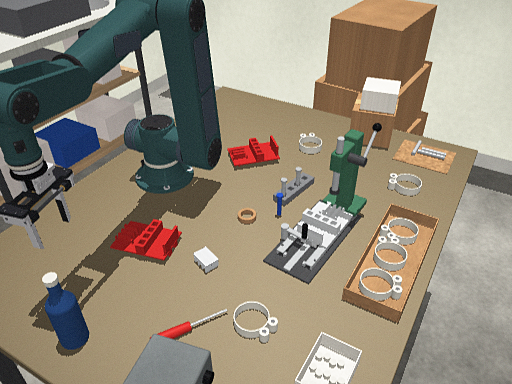

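View pics/side0.png

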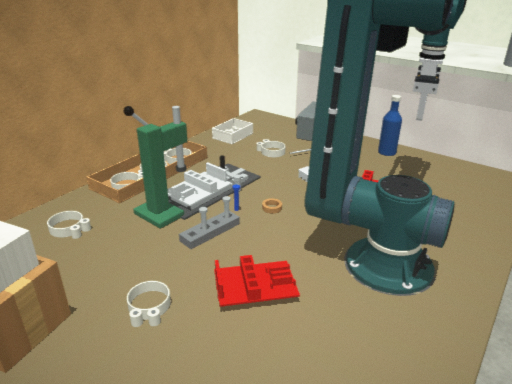

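View pics/wrist0.png

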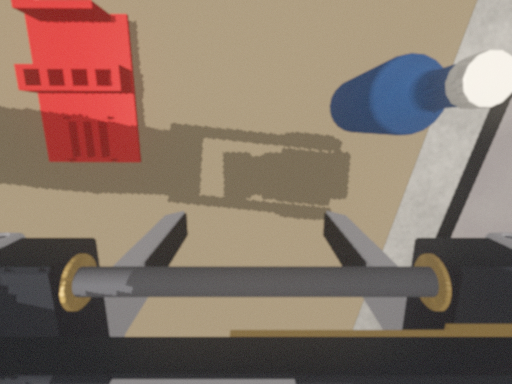

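```bash
cat > h.py <<'E'
import numpy as np, cv2
from scipy.spatial.transform import Rotation as R
from bench import robot, optics, job
def cal(n):
    c=optics.get_calibration(n); K=np.array([[c['fx'],0,c['cx']],[0,c['fy'],c['cy']],[0,0,1.]])
    return K,np.array(c['rvec'],float),np.array(c['tvec'],float)
def proj(P,c):
    return cv2.projectPoints(np.atleast_2d(np.array(P,float)),c[1],c[2],c[0],None)[0][:,0]
def back(uv,z,c):
    K,r,t=c; Rm=cv2.Rodrigues(r)[0]; o=-Rm.T@t
    uv=np.atleast_2d(uv).astype(float)
    d=(Rm.T@np.linalg.inv(K)@np.c_[uv,np.ones(len(uv))].T).T
    return o+d*((z-o[2])/d[:,2])[:,None]
def crop(im,x0,y0,x1,y1,s,fn):
    a=cv2.resize(im[y0:y1,x0:x1],None,fx=s,fy=s,interpolation=cv2.INTER_CUBIC)
    cv2.imwrite(fn,a[:,:,::-1])
E
python3 - <<'E'
from h import *
im=cv2.imread('pics/scene0.png')[:,:,::-1]; crop(im,240,120,400,290,4,... if 0 else 'pics/sc1.png')
im=cv2.imread('pics/side0.png')[:,:,::-1]; crop(im,120,90,330,250,3.8,'pics/si1.png')
E
```

```text
(no output)
```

View pics/sc1.png

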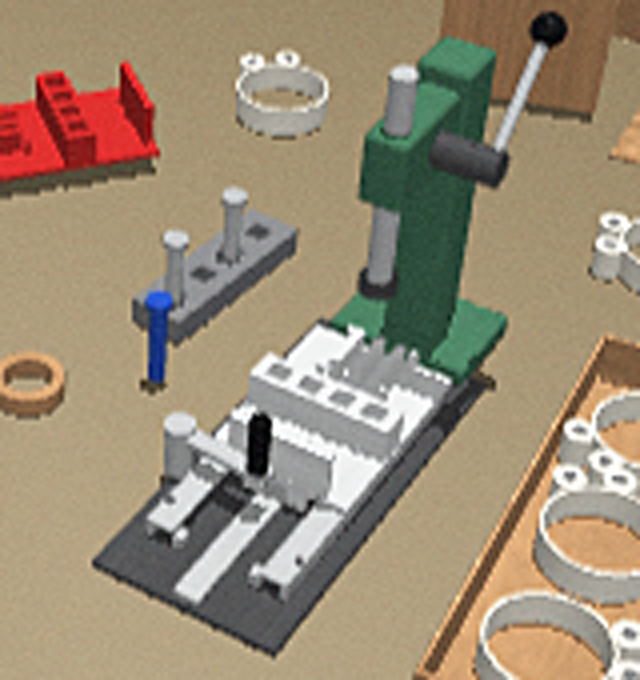

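View pics/si1.png

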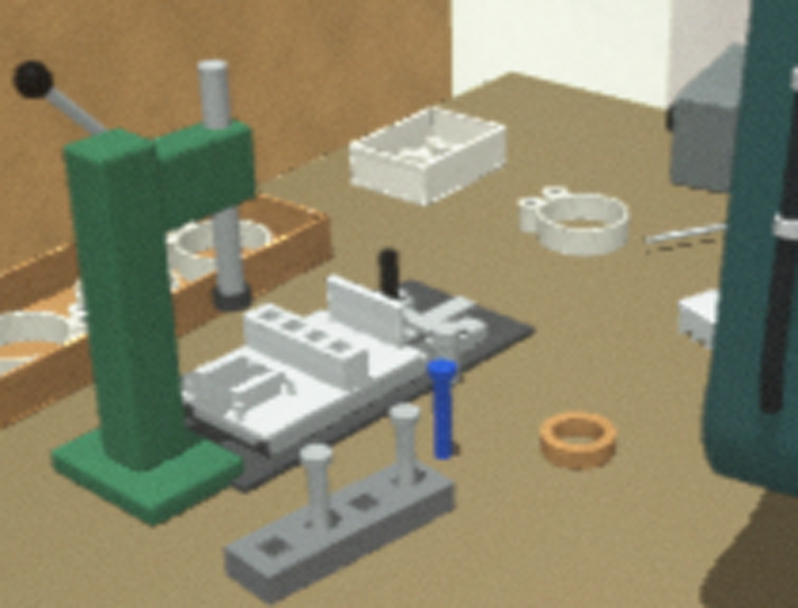

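```bash
cat > fit.py <<'E'
from h import *
from scipy.optimize import least_squares
cs,cd=cal('scene'),cal('side')
S=lambda x,y:(240+x/4,120+y/4)
D=lambda x,y:(120+x/3.8,90+y/3.8)
obs=[(cs,S(95,563),(-75,-170,6)),(cs,S(275,655),(75,-170,6)),(cs,S(490,383),(75,170,6)),(cs,S(260,418),(-5,-54,96)),(cs,S(378,287),(0,105,110)),
(cd,D(532,328),(-75,-170,6)),(cd,D(412,285),(75,-170,6)),(cd,D(388,253),(-5,-54,96)),(cd,D(232,300),(0,105,110)),(cd,D(240,488),(-75,170,6))]
def tf(p,P):
    c,s=np.cos(p[2]),np.sin(p[2]); P=np.array(P)/1000
    return np.array([p[0]+c*P[0]-s*P[1],p[1]+s*P[0]+c*P[1],P[2]])
def res(p): return np.concatenate([proj(tf(p,P),c)[0]-np.array(u) for c,u,P in obs])
if __name__=='__main__':
    g=back(S(300,480),.03,cs)[0]; print(g)
    best=min((least_squares(res,[g[0],g[1],a],loss='soft_l1') for a in np.arange(0,6.3,.7)),key=lambda r:r.cost)
    print(best.x,best.cost); print(res(best.x).reshape(-1,2).round(1))
E
python3 fit.py; python3 - <<'E'
from h import *
from fit import S,D
c,d=cal('scene'),cal('side')
print('pinheads scene',back([S(175,238),S(235,195)],.084,c))
print('side',back([D(404,411),D(317,455)],.084,d))
print('blue foot', back([S(152,385)],0,c), back([D(443,456)],0,d))
print('sinkbox',back([(205,254)],.03,c))
E
```

```text
[ 0.62395251 -0.06489869  0.03      ]
[ 0.60955605 -0.02719391 -0.08394655] 6.389945087693602
[[-0.7 -0.9]
 [-0.2 -0.7]
 [-0.3 -0. ]
 [ 1.7 -1. ]
 [ 0.4  0.3]
 [ 0.7 -0.9]
 [-0.2 -2.5]
 [-1.4 -0.3]
 [ 0.  -0.1]
 [ 0.9 -1.3]]
pinheads scene [[0.43805053 0.08889459 0.084     ]
 [0.45319071 0.1682483  0.084     ]]
side [[0.43428874 0.09670247 0.084     ]
 [0.44497964 0.17759389 0.084     ]]
blue foot [[4.64089726e-01 5.18487475e-03 1.11022302e-16]] [[0.45789074 0.02286052 0.        ]]
sinkbox [[ 0.37841625 -0.27349022  0.03      ]]
```

```bash
cat >> h.py <<'E'
def camtool():
    c=optics.get_calibration('wrist'); o=robot.get_obs()
    Rm=cv2.Rodrigues(np.array(c['rvec'],float))[0]; p=-Rm.T@np.array(c['tvec'])
    Rt=R.from_euler('xyz',o['ee_rot']).as_matrix()
    return Rt.T@(p-o['tool_pos']), Rt.T@Rm.T
def Rdown(yaw): return R.from_euler('xyz',[np.pi,0,yaw])
def rel(cmd,tgt,note=''):
    """cmd,tgt = (x,y,z,yaw) pure down poses -> tool-frame shift cm + rz"""
    d=Rdown(cmd[3]).inv().apply(np.array(tgt[:3])-np.array(cmd[:3]))*100
    rz=-(tgt[3]-cmd[3])
    print(note,d.round(2).tolist(),'rz',round(rz,3)); return d,rz
def st(): 
    o=robot.get_obs(); print('t',round(o['time'],2),'pos',o['tool_pos'].round(4),'rot',o['ee_rot'].round(4),'F',o['wrist_force'].round(1),'w',round(o['width'],4),'q',o['joint_positions'].round(2)); return o
def snap(n,fn,s=1.5):
    im=optics.snapshot(n); cv2.imwrite(fn,cv2.resize(im,None,fx=s,fy=s,interpolation=cv2.INTER_CUBIC)[:,:,::-1]); return im
E
python3 - <<'E'
from h import *
p,M=camtool(); print(p.round(4)); print(M.round(3))
rel((.13,-.534,.22,.2388),(.5,-.16,.32,.2388),'a')
rel((.13,-.534,.22,.2388),(.5,-.16,.32,1.487),'a')
E
```

```text
[ 0.0666 -0.0002 -0.1647]
[[ 0.001 -0.973 -0.229]
 [ 1.     0.001 -0.001]
 [ 0.001 -0.229  0.973]]
a [44.8, -27.59, -10.0] rz -0.0
a [44.8, -27.59, -10.0] rz -1.248
```

```bash
python3 - <<'E'
from h import *
rel((.13,-.534,.22,.2388),(.5,-.12,.25,1.487),'a')
E
```

```text
a [45.74, -31.47, -3.0] rz -1.248
```

>>> {"method": "apply_moves", "body": {
  "moves": [
    [[2.5,-1.7,-0.5],[0,0,-0.06],1],
    [[5,-3.5,-1],[0,0,-0.13],1],
    [[8,-5.5,-1.5],[0,0,-0.2],1],
    [[11,-7.5,-2],[0,0,-0.3],1],
    [[14,-9.5,-2.5],[0,0,-0.4],1],
    [[17,-11.5,-3],[0,0,-0.5],1],
    [[20,-13.5,-3],[0,0,-0.6],1],
    [[22,-15,-3],[0,0,-0.62],1],
    [[23,-15.7,-3],[0,0,-0.624],1],
    [[23,-15.7,-3],[0,0,-0.624],1]
  ]
}}

```text
time: 0.98
tool_pos: [0.3178, -0.3254, 0.2495]
ee_rot: [3.141, -0.001, 0.867]
wrist_force: [-0.7, -0.7, -0.3]
width: 0.0941
```

```bash
python3 - <<'E'
from h import *
o=st()
p=np.array([.13,-.534,.22])+Rdown(.2388).apply([.23,-.157,-.03]); print(p)
rel((*p,.2388+.624),(.5,-.12,.25,1.487),'a')
E
```

```text
t 0.98 pos [ 0.3178 -0.3254  0.2495] rot [ 3.1415e+00 -8.0000e-04  8.6710e-01] F [-0.7 -0.7 -0.3] w 0.0941 q [-0.92 -0.13  1.53  0.    1.75 -0.22]
[ 0.31633689 -0.32705179  0.25      ]
a [27.67, 0.49, -0.0] rz -0.624
```

>>> {"method": "apply_moves", "body": {
  "moves": [
    [[3,0,0],[0,0,-0.08],1],
    [[6,0,0],[0,0,-0.16],1],
    [[9,0,0],[0,0,-0.24],1],
    [[12,0.1,0],[0,0,-0.32],1],
    [[16,0.2,0],[0,0,-0.4],1],
    [[20,0.3,0],[0,0,-0.48],1],
    [[24,0.4,0],[0,0,-0.56],1],
    [[27,0.5,0],[0,0,-0.624],1],
    [[27.7,0.5,0],[0,0,-0.624],1],
    [[27.7,0.5,0],[0,0,-0.624],1]
  ]
}}

```text
time: 1.82
tool_pos: [0.5009, -0.1198, 0.2486]
ee_rot: [-3.14, 0.0, 1.488]
wrist_force: [-0.2, 0.3, 0.2]
width: 0.0941
```

```bash
python3 - <<'E'
from h import *
o=st()
im=snap('wrist','pics/w1.png'); st()
E
```

```text
t 1.82 pos [ 0.5009 -0.1198  0.2486] rot [-3.140e+00  2.000e-04  1.488e+00] F [-0.2  0.3  0.2] w 0.0941 q [-0.34  0.01  1.4  -0.    1.74 -0.26]
t 1.87 pos [ 0.5001 -0.1209  0.2489] rot [-3.1399e+00  8.0000e-04  1.4862e+00] F [-0.6  0.5 -0.8] w 0.094 q [-0.35  0.01  1.4  -0.    1.74 -0.26]
```

View pics/w1.png

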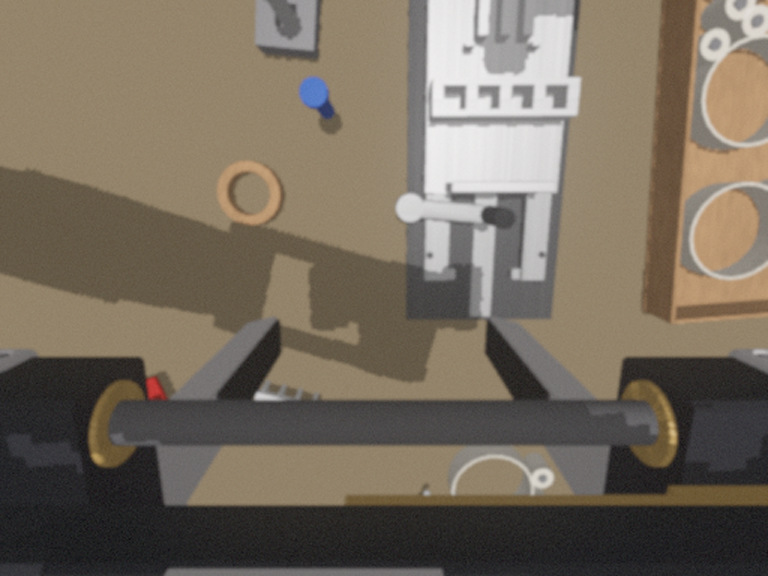

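```bash
python3 - <<'E'
from h import *
import fit
from scipy.optimize import least_squares
w=cal('wrist')
im=cv2.imread('pics/w1.png')[:,:,::-1]; cv2.imwrite('pics/w1c.png',cv2.resize(im[60:330,380:600],None,fx=2.6,fy=2.6,interpolation=cv2.INTER_CUBIC)[:,:,::-1])
p=[0.60955605,-0.02719391,-0.08394655]
for P in [(-75,-170,6),(75,-170,6),(-5,-54,96),(-58.5,21,58),(58.5,21,58),(-58.5,49,58),(58.5,49,58),(-42,-39,68),(42,-39,68)]:
    print(P,(proj(fit.tf(p,P),w)[0]*1.5).round(1))
E
```

```text
(-75, -170, 6) [407.8 321. ]
(75, -170, 6) [552.7 321.1]
(-5, -54, 96) [509.  212.5]
(-58.5, 21, 58) [435.3 115.6]
(58.5, 21, 58) [580.4 115.5]
(-58.5, 49, 58) [436.3  77.8]
(58.5, 49, 58) [584.3  77.7]
(-42, -39, 68) [454.8 191.9]
(42, -39, 68) [557.7 191.9]
```

View pics/w1c.png

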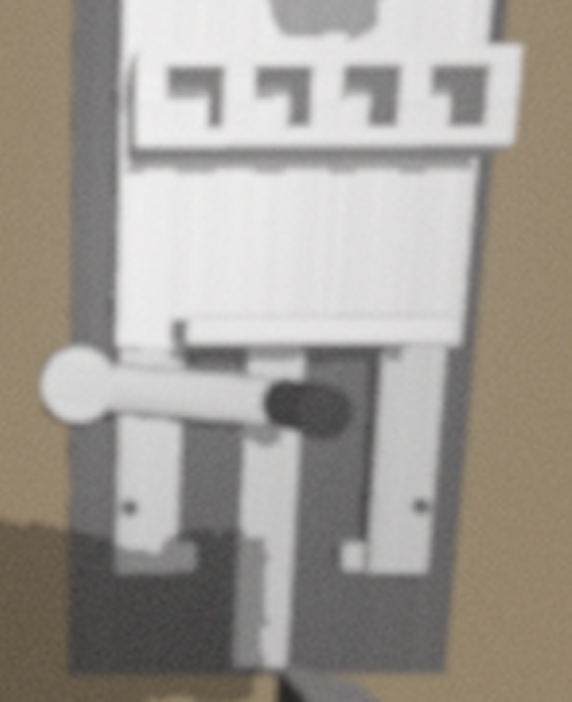

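```bash
python3 - <<'E'
from h import *
import fit
from scipy.optimize import least_squares
w=cal('wrist')
C=lambda x,y:((380+x/2.6)/1.5,(60+y/2.6)/1.5)
ow=[(C(68,672),(-75,-170,6)),(C(443,672),(75,-170,6)),(C(133,148),(-58.5,21,58)),(C(515,146),(58.5,21,58)),(C(137,54),(-58.5,49,58)),(C(522,45),(58.5,49,58)),(C(188,345),(-42,-39,68)),(C(462,345),(42,-39,68))]
f=lambda p:np.concatenate([proj(fit.tf(p,P),w)[0]-np.array(u) for u,P in ow])
r=least_squares(f,[.61,-.027,-.084],loss='soft_l1'); print(r.x.round(4)); print(r.fun.reshape(-1,2).round(1))
f2=lambda p:np.concatenate([f(p),fit.res(p)])
r=least_squares(f2,r.x,loss='soft_l1'); print(r.x.round(4))
k=back(C(325,408),.096,w)[0]; print('knob',k,'pred0',fit.tf(r.x,(-5,-54,96)), fit.tf(r.x,(-75,-54,96)))
np.save('station.npy',r.x)
print('blue top', back((314/1.5,88/1.5),.08,w))
print('stand near edge corners', back([(255/1.5,46/1.5),(315/1.5,52/1.5)],.024,w))
E
```

```text
[ 0.6072 -0.0274 -0.078 ]
[[ 0.2  2.2]
 [ 0.7  1.7]
 [ 0.7 -0.2]
 [-0.5 -0.3]
 [ 0.2 -1.3]
 [ 0.1  0.4]
 [-0.1  0. ]
 [-1.7 -0.4]]
[ 0.6075 -0.0274 -0.0795]
knob [ 0.59695468 -0.08369194  0.096     ] pred0 [ 0.5982068 -0.0807842  0.096    ] [ 0.5284278  -0.07522618  0.096     ]
blue top [[0.46093848 0.02222041 0.08      ]]
stand near edge corners [[0.40706871 0.07230873 0.024     ]
 [0.45760255 0.06336101 0.024     ]]
```

```bash
python3 - <<'E'
from h import *
rel((.5,-.1205,.25,1.487),(.597,-.083,.12,1.49),'a')
rel((.5,-.1205,.25,1.487),(.597,-.083,.089,1.49),'a')
E
```

```text
a [4.55, 9.35, 13.0] rz -0.003
a [4.55, 9.35, 16.1] rz -0.003
```

>>> {"method": "apply_moves", "body": {
  "moves": [
    [[1,2,2],[0,0,0],0.35],
    [[2,4.5,5],[0,0,0],0.35],
    [[3.5,7,8],[0,0,0],0.35],
    [[4.5,9.3,10],[0,0,0],0.35],
    [[4.5,9.3,12],[0,0,0],0.35],
    [[4.5,9.3,14],[0,0,0],0.35],
    [[4.5,9.3,15.5],[0,0,0],0.35],
    [[4.5,9.3,16],[0,0,0],0.35],
    [[4.5,9.3,16],[0,0,0],0.35],
    [[4.5,9.3,16],[0,0,0],0.35]
  ]
}}

```text
time: 2.7
tool_pos: [0.5966, -0.0849, 0.0903]
ee_rot: [3.141, 0.001, 1.485]
wrist_force: [1.2, -0.7, 1.5]
width: 0.0336
```

```bash
python3 - <<'E'
from h import *
st(); im=snap('wrist','pics/w2.png')
E
```

```text
t 2.7 pos [ 0.5966 -0.0849  0.0903] rot [3.1409e+00 6.0000e-04 1.4845e+00] F [ 1.2 -0.7  1.5] w 0.0336 q [-0.24  0.26  1.43 -0.    1.45 -0.15]
```

View pics/w2.png

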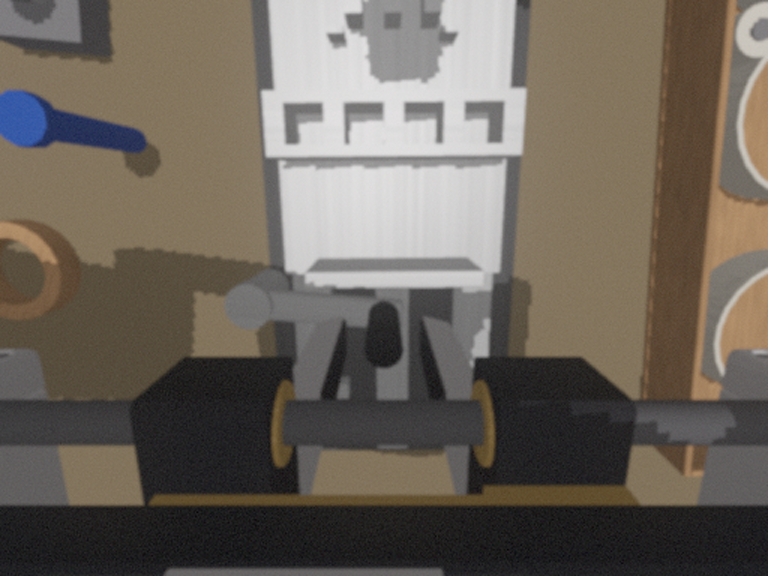

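```bash
python3 - <<'E'
import numpy as np
for f0,ds in ((.04,np.arange(.12,.85,.12)),):
    for d in ds:
        f=f0+d; print([round(-7*(np.sin(f)-np.sin(f0)),2),round(7*(np.cos(f)-np.cos(f0)),2)],round(d,2))
# call 2 in tool frame rotated by .84 
f0=.88
for d in np.arange(.11,.67,.11):
    f=f0+d; s=np.array([7*(np.cos(f)-np.cos(f0)),-7*(np.sin(f)-np.sin(f0))]) # station dx,dy
    # tool x at angle: station +y rotated clockwise by .84 ; tool y: station +x rotated cw .84
    a=.84; tx=np.array([np.sin(a),np.cos(a)]); ty=np.array([np.cos(a),-np.sin(a)])
    print([round(s@tx,2),round(s@ty,2)],round(d,2))
E
```

```text
[np.float64(-0.84), np.float64(-0.08)] 0.12
[np.float64(-1.65), np.float64(-0.27)] 0.24
[np.float64(-2.45), np.float64(-0.55)] 0.36
[np.float64(-3.2), np.float64(-0.92)] 0.48
[np.float64(-3.9), np.float64(-1.38)] 0.6
[np.float64(-4.54), np.float64(-1.92)] 0.72
[np.float64(-5.12), np.float64(-2.53)] 0.84
[np.float64(-0.77), np.float64(-0.07)] 0.11
[np.float64(-1.52), np.float64(-0.23)] 0.22
[np.float64(-2.25), np.float64(-0.47)] 0.33
[np.float64(-2.95), np.float64(-0.79)] 0.44
[np.float64(-3.61), np.float64(-1.18)] 0.55
[np.float64(-4.23), np.float64(-1.64)] 0.66
```

>>> {"method": "apply_moves", "body": {
  "moves": [
    [[0,0,0],[0,0,0],0.1],
    [[0,0,0],[0,0,0],0.1],
    [[0,0,0],[0,0,0],0.1],
    [[-0.84,-0.08,0],[0,0,0.12],0.1],
    [[-1.65,-0.27,0],[0,0,0.24],0.1],
    [[-2.45,-0.55,0],[0,0,0.36],0.1],
    [[-3.2,-0.92,0],[0,0,0.48],0.1],
    [[-3.9,-1.38,0],[0,0,0.6],0.1],
    [[-4.54,-1.92,0],[0,0,0.72],0.1],
    [[-5.12,-2.53,0],[0,0,0.84],0.1]
  ]
}}

```text
time: 3.58
tool_pos: [0.5665, -0.1307, 0.0906]
ee_rot: [-3.139, -0.001, 0.642]
wrist_force: [-3.4, 5.3, 5.2]
width: 0.0148
```

>>> {"method": "apply_moves", "body": {
  "moves": [
    [[-0.77,-0.07,0],[0,0,0.11],0.1],
    [[-1.52,-0.23,0],[0,0,0.22],0.1],
    [[-2.25,-0.47,0],[0,0,0.33],0.1],
    [[-2.95,-0.79,0],[0,0,0.44],0.1],
    [[-3.61,-1.18,0],[0,0,0.55],0.1],
    [[-4.2,-1.64,0],[0,0,0.66],0.1],
    [[-4.2,-1.64,0],[0,0,0.66],0.1],
    [[-4.2,-1.64,0],[0,0,0.66],0.35],
    [[-4.2,-1.64,0],[0,0,0.66],0.35],
    [[-4.2,-1.64,0],[0,0,0.66],0.35]
  ]
}}

```text
time: 4.42
tool_pos: [0.5242, -0.1446, 0.0899]
ee_rot: [3.141, -0.001, -0.013]
wrist_force: [0.4, -0.1, -0.4]
width: 0.0311
```

```bash
python3 - <<'E'
from h import *
st(); im=snap('wrist','pics/w3.png')
E
```

```text
t 4.42 pos [ 0.5242 -0.1446  0.0899] rot [ 3.1406e+00 -9.0000e-04 -1.3000e-02] F [ 0.4 -0.1 -0.4] w 0.0311 q [-0.37  0.13  1.58 -0.    1.43  1.21]
```

View pics/w3.png

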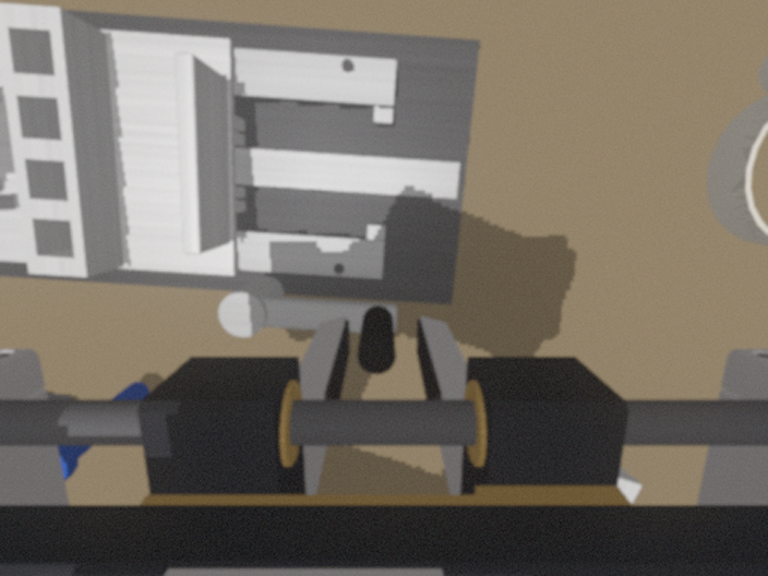

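```bash
python3 - <<'E'
from h import *
import fit
s=np.load('station.npy'); t=fit.tf(s,(0,-35,52)); print(t)
c=(.5240,-.1446,.0905,-.013)
rel(c,(*t[:2],.125,-.08)); rel(c,(*t[:2],.048,-.08))
w=cal('wrist')
# measured tail top edges in w3
C=lambda x,y:(x/1.5,y/1.5)
print(back([C(177,52),C(197,53),C(184,250),C(200,253)],.068,w), [fit.tf(s,(x,y,68))[:2] for x,y in ((42,-31),(42,-39),(-42,-31),(-42,-39))])
E
```

```text
[ 0.60469962 -0.06224118  0.052     ]
 [7.96, -8.34, -3.45] rz 0.067
 [7.96, -8.34, 4.25] rz 0.067
[[ 0.64598038 -0.06148986  0.068     ]
 [ 0.64550676 -0.06964512  0.068     ]
 [ 0.56432761 -0.05433842  0.068     ]
 [ 0.5628613  -0.06146645  0.068     ]] [array([ 0.64688462, -0.06158862]), array([ 0.64624941, -0.06956336]), array([ 0.56314982, -0.05491901]), array([ 0.56251462, -0.06289375])]
```

>>> {"method": "apply_moves", "body": {
  "moves": [
    [[0,0,-2.5],[0,0,0],0.4],
    [[0.5,-0.5,-4.5],[0,0,0.03],0.4],
    [[3,-3,-4.5],[0,0,0.067],0.4],
    [[6,-6,-4],[0,0,0.067],0.4],
    [[8,-8.3,-3],[0,0,0.067],0.4],
    [[8,-8.3,-1],[0,0,0.067],0.4],
    [[8,-8.3,1.5],[0,0,0.067],0.4],
    [[8,-8.3,3.5],[0,0,0.067],0.4],
    [[8,-8.3,4.2],[0,0,0.067],0.4],
    [[8,-8.3,4.2],[0,0,0.067],0.4]
  ]
}}

```text
time: 5.3
tool_pos: [0.6032, -0.0623, 0.0445]
ee_rot: [-3.141, 0.006, -0.08]
wrist_force: [-0.3, 0.1, -0.8]
width: 0.0378
```

>>> {"method": "apply_moves", "body": {
  "moves": [
    [[0,0,0],[0,0,0],0.02],
    [[0,0,0],[0,0,0],0.02],
    [[0,0,0],[0,0,0],0.02],
    [[0,0,0],[0,0,0],0.02],
    [[0,0.5,0],[0,0,0],0.02],
    [[0,1.5,0],[0,0,0],0.02],
    [[0,2.5,0],[0,0,0],0.02],
    [[0,3.5,0],[0,0,0],0.02],
    [[0,4.5,0],[0,0,0],0.02],
    [[0,5,0],[0,0,0],0.02]
  ]
}}

```text
time: 6.13
tool_pos: [0.602, -0.1113, 0.0491]
ee_rot: [-3.139, -0.003, -0.08]
wrist_force: [0.3, 7.1, 3.5]
width: 0.0079
```

```bash
python3 - <<'E'
from h import *
import fit
s=np.load('station.npy')
o=st(); t=o['tool_pos']-np.array([s[0],s[1],0]); print(R.from_euler('z',-s[2]).apply(t))
im=snap('wrist','pics/w4.png')
E
```

```text
t 6.13 pos [ 0.602  -0.1113  0.0491] rot [-3.1386e+00 -2.8000e-03 -8.0000e-02] F [0.3 7.1 3.5] w 0.0079 q [-0.28  0.31  1.45  0.    1.38  1.37]
[ 0.00119487 -0.0841509   0.04912165]
```

View pics/w4.png

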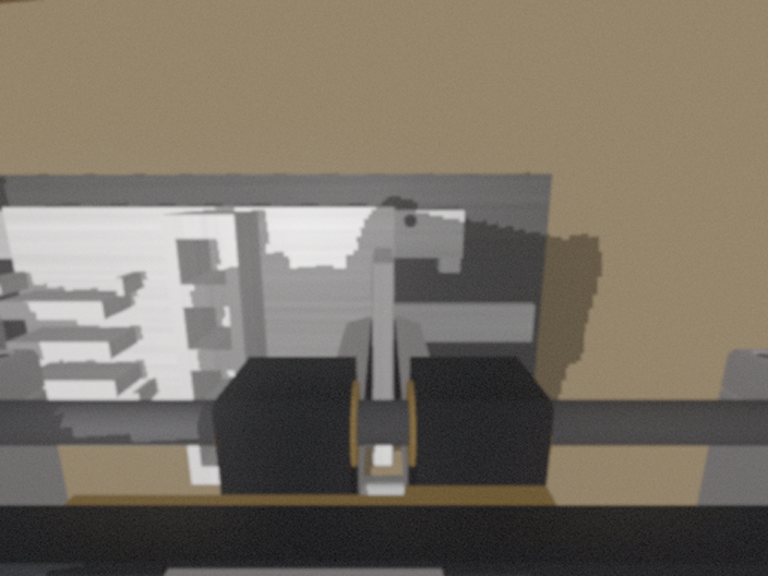

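>>> {"method": "apply_moves", "body": {
  "moves": [
    [[0,1,0],[0,0,0],0.02],
    [[0,2,0],[0,0,0],0.02],
    [[0,3,0],[0,0,0],0.02],
    [[0,4,0],[0,0,0],0.02],
    [[0,5,0],[0,0,0],0.02],
    [[0,6,0],[0,0,0],0.02],
    [[0,6.6,0],[0,0,0],0.02],
    [[0,6.9,0],[0,0,0],0.02],
    [[0,6.9,0],[0,0,0],0.02],
    [[0,6.9,0],[0,0,0],0.02]
  ]
}}

```text
time: 7.02
tool_pos: [0.5965, -0.1789, 0.0491]
ee_rot: [-3.138, -0.002, -0.079]
wrist_force: [-0.2, 7.5, 4.6]
width: 0.0082
```

```bash
python3 - <<'E'
from h import *
import fit
s=np.load('station.npy')
o=st(); t=o['tool_pos']-np.array([s[0],s[1],0]); print(R.from_euler('z',-s[2]).apply(t))
E
```

```text
t 7.02 pos [ 0.5965 -0.1789  0.0491] rot [-3.138e+00 -2.400e-03 -7.930e-02] F [-0.2  7.5  4.6] w 0.0082 q [-0.38  0.33  1.42  0.    1.38  1.26]
[ 0.00113137 -0.1519477   0.04905629]
```

>>> {"method": "apply_moves", "body": {
  "moves": [
    [[0,0.2,0],[0,0,0],0.02],
    [[0,0.3,0],[0,0,0],0.02],
    [[0,0.3,0],[0,0,0],0.02],
    [[0,0.3,0],[0,0,0],0.02],
    [[0,0.2,0],[0,0,0],0.4],
    [[0,0.2,0],[0,0,0],0.4],
    [[0,0.2,0],[0,0,0],0.4],
    [[0,0.2,-2],[0,0,0],0.4],
    [[0,0.2,-5],[0,0,0],0.4],
    [[0,0.2,-8],[0,0,0],0.4]
  ]
}}

```text
time: 7.85
tool_pos: [0.5939, -0.1837, 0.1265]
ee_rot: [-3.142, 0.004, -0.081]
wrist_force: [0.8, 0.2, -0.2]
width: 0.0375
```

```bash
python3 - <<'E'
from h import *
import fit
s=np.load('station.npy')
o=st(); t=o['tool_pos']-np.array([s[0],s[1],0]); print(R.from_euler('z',-s[2]).apply(t))
im=snap('wrist','pics/w5.png')
c=(*o['tool_pos'],o['ee_rot'][2])
rel(c,(.44,.06,.25,1.37))
E
```

```text
t 7.85 pos [ 0.5939 -0.1837  0.1265] rot [-3.1416  0.0042 -0.0812] F [ 0.8  0.2 -0.2] w 0.0375 q [-0.39  0.28  1.33 -0.    1.53  1.26]
[-0.00114289 -0.15689358  0.1264683 ]
 [-17.31, -23.04, -12.35] rz -1.451
```

View pics/w5.png

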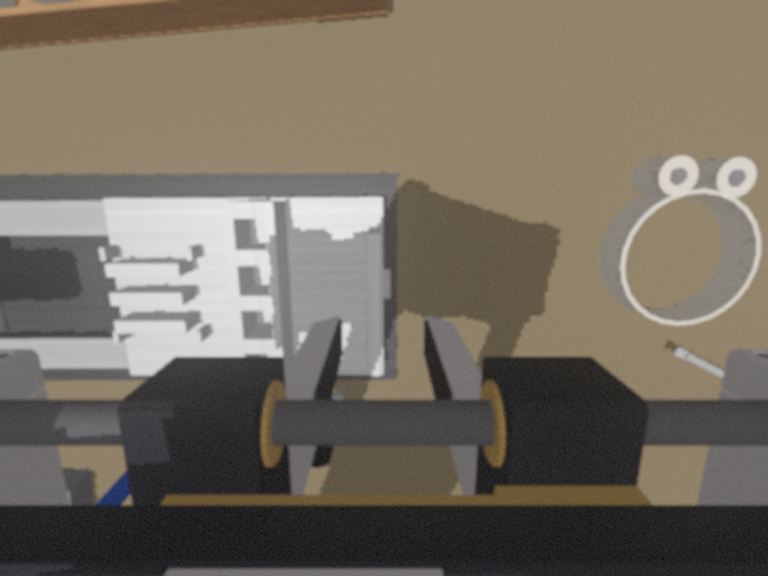

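```bash
python3 - <<'E'
from h import *
rel((.5945,-.1835,.128,-.08),(.39,.13,.20,-.08))
E
```

```text
[-22.89, -29.62, -7.2] rz -0.0
```

>>> {"method": "apply_moves", "body": {
  "moves": [
    [[0,0,-3],[0,0,0],0.45],
    [[-1,-1,-5],[0,0,0],0.45],
    [[-3,-3.5,-7.2],[0,0,0],0.45],
    [[-5,-6,-7.2],[0,0,0],0.45],
    [[-7,-9,-7.2],[0,0,0],0.45],
    [[-9,-12,-7.2],[0,0,0],0.45],
    [[-11,-15,-7.2],[0,0,0],0.45],
    [[-13,-17.5,-7.2],[0,0,0],0.45],
    [[-15,-19.5,-7.2],[0,0,0],0.45],
    [[-15,-19.5,-7.2],[0,0,0],0.45]
  ]
}}

```text
time: 8.73
tool_pos: [0.4589, 0.0259, 0.1996]
ee_rot: [-3.141, 0.0, -0.077]
wrist_force: [1.2, 0.0, 0.0]
width: 0.0425
```

>>> {"method": "apply_moves", "body": {
  "moves": [
    [[-1,-1.5,0],[0,0,0],0.45],
    [[-3,-4,0],[0,0,0],0.45],
    [[-5,-7,0],[0,0,0],0.45],
    [[-7,-9,0],[0,0,0],0.45],
    [[-7.9,-10.1,0],[0,0,0],0.45],
    [[-7.9,-10.1,0],[0,0,0],0.45],
    [[-7.9,-10.1,0],[0,0,0],0.45],
    [[-7.9,-10.1,0],[0,0,0],0.45],
    [[-7.9,-10.1,0],[0,0,0],0.45],
    [[-7.9,-10.1,0],[0,0,0],0.45]
  ]
}}

```text
time: 9.57
tool_pos: [0.3914, 0.1294, 0.1993]
ee_rot: [3.141, 0.0, -0.082]
wrist_force: [0.4, -0.3, 0.4]
width: 0.0423
```

```bash
python3 - <<'E'
from h import *
o=st(); im=snap('wrist','pics/w6.png')
E
```

```text
t 9.57 pos [0.3914 0.1294 0.1993] rot [ 3.141e+00  2.000e-04 -8.210e-02] F [ 0.4 -0.3  0.4] w 0.0423 q [ 0.18 -0.22  1.7  -0.    1.66  1.83]
```

View pics/w6.png

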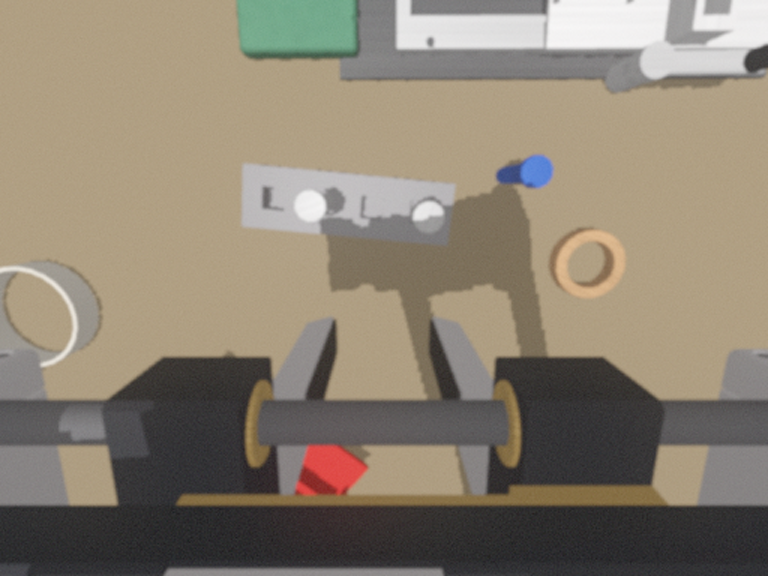

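```bash
python3 - <<'E'
from h import *
w=cal('wrist')
im=cv2.imread('pics/w6.png'); cv2.imwrite('pics/w6c.png',cv2.resize(im[150:260,230:470],None,fx=3.3,fy=3.3,interpolation=cv2.INTER_CUBIC))
print(back([(429/1.5,215/1.5),(310/1.5,206/1.5)],.084,w))
print(back([(242/1.5,163/1.5),(455/1.5,183/1.5),(447/1.5,245/1.5),(242/1.5,227/1.5)],.024,w))
E
```

```text
[[0.43749089 0.0949559  0.084     ]
 [0.44986282 0.17378062 0.084     ]]
[[0.48580877 0.23394478 0.024     ]
 [0.4567428  0.06648416 0.024     ]
 [0.40745128 0.07512384 0.024     ]
 [0.43590493 0.24196691 0.024     ]]
```

View pics/w6c.png

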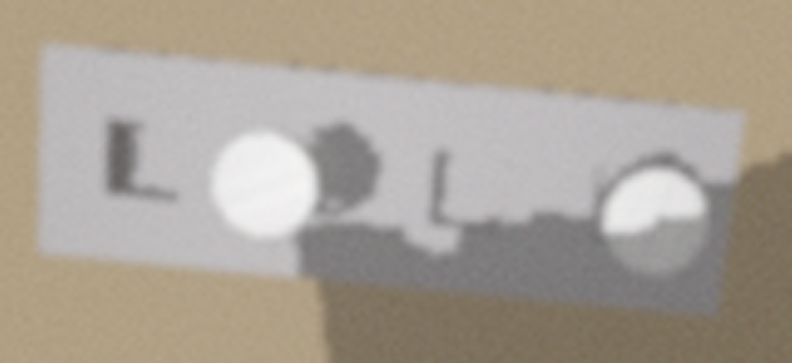

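```bash
python3 - <<'E'
from h import *
c=(.391,.1295,.2,-.081)
rel(c,(.4371,.0945,.075,-.081)); 
E
```

```text
[4.88, 3.12, 12.5] rz -0.0
```

>>> {"method": "apply_moves", "body": {
  "moves": [
    [[2,1.5,2],[0,0,0],0.45],
    [[4,3,4],[0,0,0],0.45],
    [[4.9,3.1,6],[0,0,0],0.45],
    [[4.9,3.1,8],[0,0,0],0.45],
    [[4.9,3.1,10],[0,0,0],0.45],
    [[4.9,3.1,12],[0,0,0],0.45],
    [[4.9,3.1,12.5],[0,0,0],0.45],
    [[4.9,3.1,12.5],[0,0,0],0.1],
    [[4.9,3.1,12.5],[0,0,0],0.1],
    [[4.9,3.1,12.5],[0,0,0],0.1]
  ]
}}

```text
time: 10.45
tool_pos: [0.4383, 0.0955, 0.076]
ee_rot: [-3.141, -0.003, -0.08]
wrist_force: [0.2, -0.2, 0.0]
width: 0.0257
```

```bash
python3 - <<'E'
from h import *
o=st(); im=snap('wrist','pics/w7.png')
E
```

```text
t 10.45 pos [0.4383 0.0955 0.076 ] rot [-3.1413e+00 -2.8000e-03 -8.0400e-02] F [ 0.2 -0.2  0. ] w 0.0257 q [ 0.09 -0.07  1.82 -0.    1.39  1.74]
```

View pics/w7.png

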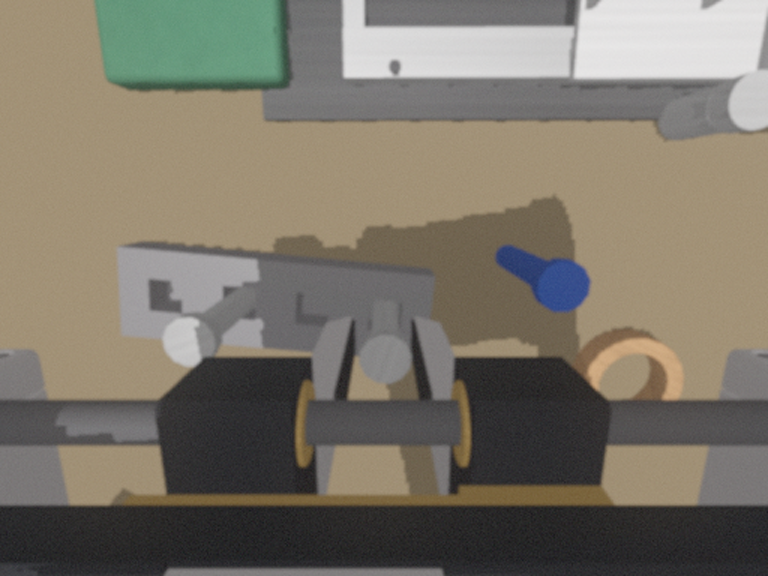

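>>> {"method": "apply_moves", "body": {
  "moves": [
    [[0,0,0],[0,0,0],0.1],
    [[0,0,0],[0,0,0],0.1],
    [[0,0,0],[0,0,0],0.1],
    [[0,0,-0.5],[0,0,0],0.1],
    [[0,0,-1.5],[0,0,0],0.1],
    [[0,0,-3],[0,0,0],0.1],
    [[0,0,-5],[0,0,0],0.1],
    [[0,0,-7],[0,0,0],0.1],
    [[0,0,-9],[0,0,0],0.1],
    [[0,0,-9.5],[0,0,0],0.1]
  ]
}}

```text
time: 11.33
tool_pos: [0.4387, 0.0957, 0.1734]
ee_rot: [-3.141, -0.006, -0.08]
wrist_force: [0.9, -0.2, -0.0]
width: 0.021
```

```bash
python3 - <<'E'
from h import *
import fit
o=st(); im=snap('wrist','pics/w8.png')
s=np.load('station.npy'); c=(.4376,.0945,.170,-.081)
for x in (-40.5,-13.5,13.5,40.5):
    t=fit.tf(s,(x,-85,0)); print(x,t); rel(c,(*t[:2],.165,-.0795))
E
```

```text
t 11.33 pos [0.4387 0.0957 0.1734] rot [-3.1405 -0.0061 -0.0801] F [ 0.9 -0.2 -0. ] w 0.021 q [ 0.09 -0.13  1.68  0.    1.59  1.74]
-40.5 [ 0.56035747 -0.10886762  0.        ]
 [13.88, 19.28, 0.5] rz -0.002
-13.5 [ 0.58727223 -0.11101142  0.        ]
 [16.58, 19.27, 0.5] rz -0.002
13.5 [ 0.61418698 -0.11315523  0.        ]
 [19.28, 19.27, 0.5] rz -0.002
40.5 [ 0.64110174 -0.11529903  0.        ]
 [21.98, 19.26, 0.5] rz -0.002
```

View pics/w8.png

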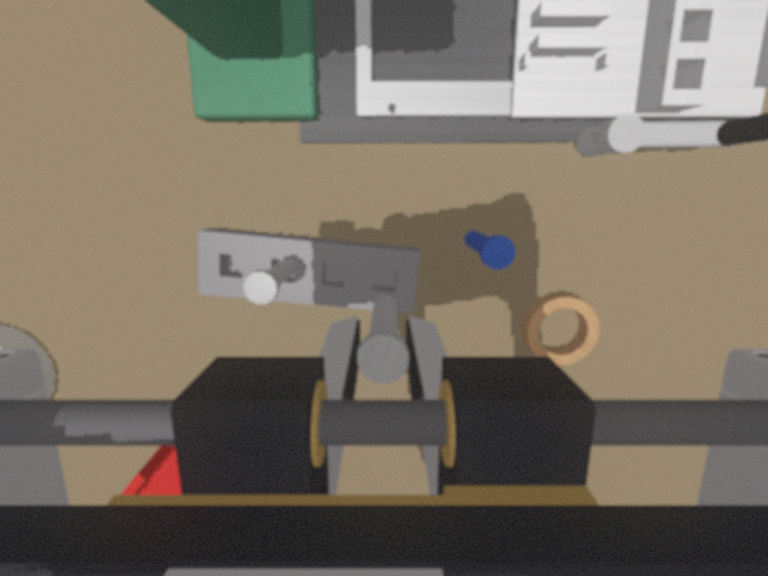

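```bash
python3 - <<'E'
from h import *
w=cal('wrist'); o=robot.get_obs()
im=cv2.imread('pics/w8.png'); cv2.imwrite('pics/w8c.png',cv2.resize(im[200:400,300:470],None,fx=3.3,fy=3.3,interpolation=cv2.INTER_CUBIC))
p=back([(383/1.5,357/1.5)],o['tool_pos'][2]+.009,w)[0]
print(p, R.from_euler('xyz',o['ee_rot']).inv().apply(p-o['tool_pos']))
# predicted shank line
for z in (.173+.009-.08,): print(proj([[*p[:2],z],[*p[:2],z+.04]],w)*1.5)
E
```

```text
[0.43858659 0.09598318 0.1818684 ] [-8.67377564e-05 -2.31654744e-04 -9.00044056e-03]
[[383.07868977 304.02385228]
 [383.04672654 325.54238626]]
```

View pics/w8c.png

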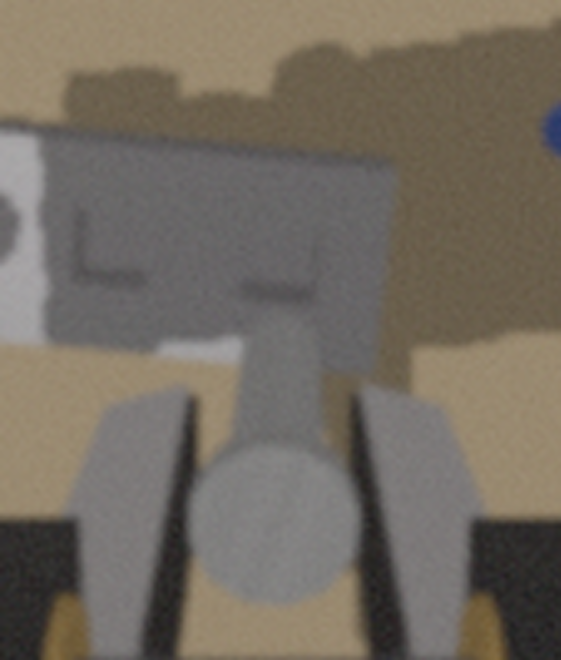

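```bash
python3 - <<'E'
from h import *
rel((.4385,.0957,.1734,-.081),(.5873,-.111,.175,-.0795))
E
```

```text
[16.5, 19.4, -0.16] rz -0.002
```

>>> {"method": "apply_moves", "body": {
  "moves": [
    [[1,1.5,-0.5],[0,0,0],0.1],
    [[3,4,-0.5],[0,0,0],0.1],
    [[5.5,7,-0.5],[0,0,0],0.1],
    [[8,10,-0.5],[0,0,0],0.1],
    [[10.5,13,-0.5],[0,0,0],0.1],
    [[13,16,-0.5],[0,0,0],0.1],
    [[15,18,-0.3],[0,0,0],0.1],
    [[16.5,19.4,-0.2],[0,0,0],0.1],
    [[16.5,19.4,-0.2],[0,0,0],0.1],
    [[16.5,19.4,-0.2],[0,0,0],0.1]
  ]
}}

```text
time: 12.22
tool_pos: [0.5853, -0.1114, 0.1691]
ee_rot: [-3.14, 0.004, -0.082]
wrist_force: [-0.4, 0.5, -0.9]
width: 0.0211
```

```bash
python3 - <<'E'
from h import *
o=st(); im=snap('wrist','pics/w9.png')
E
```

```text
t 12.22 pos [ 0.5853 -0.1114  0.1691] rot [-3.1404  0.0043 -0.0817] F [-0.4  0.5 -0.9] w 0.0211 q [-0.28  0.21  1.34  0.    1.6   1.37]
```

View pics/w9.png

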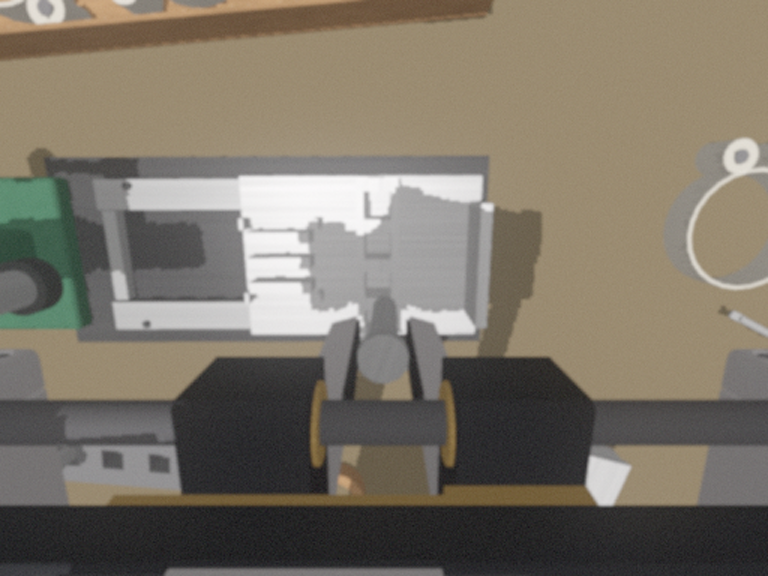

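```bash
python3 - <<'E'
from h import *
import fit
s=np.load('station.npy'); w=cal('wrist')
im=cv2.imread('pics/w9.png').copy()
im=cv2.resize(im[160:400,310:510],None,fx=3.0,fy=3.0,interpolation=cv2.INTER_CUBIC)
for x,y in [(-58.5,-99),(58.5,-99),(58.5,-71),(-58.5,-71)]+[(a+b,-85+c) for a in(-40.5,-13.5,13.5,40.5) for b in (-9,9) for c in (-9,9)]:
    u=(proj(fit.tf(s,(x,y,58)),w)[0]*1.5-[310,160])*3
    cv2.circle(im,tuple(int(v) for v in u),2,(0,0,255),-1)
cv2.imwrite('pics/w9c.png',im)
E
```

```text
(no output)
```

View pics/w9c.png

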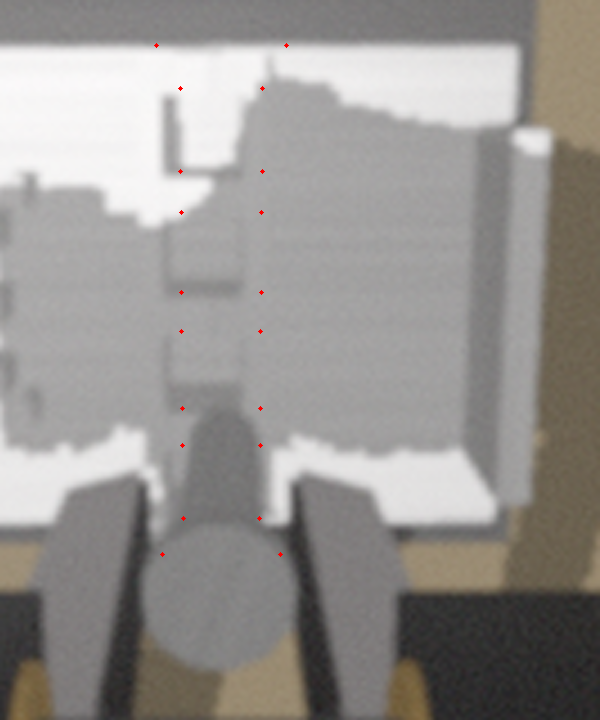

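```bash
python3 - <<'E'
from h import *
import fit
s=np.load('station.npy'); w=cal('wrist'); o=robot.get_obs()
C=lambda x,y:((x/3+310)/1.5,(y/3+160)/1.5)
zt=o['tool_pos'][2]+.009
p=back([C(219,595)],zt,w)[0]; print('head',p)
f=(proj([[*p[:2],zt-.08]],w)[0]*1.5-[310,160])*3; print('foot pred px if vertical',f)
e=back([C(165,104),C(165,172),C(242,104),C(242,290)],.058,w)
Q=lambda P:R.from_euler('z',-s[2]).apply(P-np.array([s[0],s[1],0]))
print('pocket corners station',Q(e)*1000)
print('head station',Q(p[None])*1000)
r=back([C(512,130),C(551,130),C(495,502),C(531,502)],.068,w); print('tail',Q(r)*1000)
E
```

```text
head [ 0.58451248 -0.11032291  0.17882697]
foot pred px if vertical [219.30475689 431.1245632 ]
pocket corners station [[ 46.15429935 -72.65717951  58.        ]
 [ 31.47541504 -72.50828694  58.        ]
 [ 46.14999765 -89.45853219  58.        ]
 [  5.10207196 -89.63709684  58.        ]]
head station [[-16.30570574 -84.53278866 178.82697066]]
tail [[  40.95936826 -146.32948315   68.        ]
 [  40.95760488 -154.56176158   68.        ]
 [ -41.85189119 -147.04239753   68.        ]
 [ -41.84837008 -155.20214676   68.        ]]
```

>>> {"method": "apply_moves", "body": {
  "moves": [
    [[0.1,-0.2,0],[0,0,0],0.1],
    [[0.26,-0.41,0.3],[0,0,0],0.1],
    [[0.26,-0.41,1],[0,0,0],0.1],
    [[0.26,-0.41,1.7],[0,0,0],0.1],
    [[0.26,-0.41,2.4],[0,0,0],0.1],
    [[0.26,-0.41,2.9],[0,0,0],0.1],
    [[0.26,-0.41,3.2],[0,0,0],0.1],
    [[0.26,-0.41,3.2],[0,0,0],0.1],
    [[0.26,-0.41,3.2],[0,0,0],0.1],
    [[0.26,-0.41,3.2],[0,0,0],0.1]
  ]
}}

```text
time: 13.1
tool_pos: [0.5892, -0.1074, 0.1398]
ee_rot: [3.141, -0.001, -0.08]
wrist_force: [-0.0, 0.3, -0.9]
width: 0.0208
```

```bash
cat > look.py <<'E'
from h import *
import fit,sys
# usage: look.py fn cx  : overlay of rack pockets with station-y rack center
fn,ry=sys.argv[1],float(sys.argv[2])
s=np.load('station.npy'); 
o=st(); w=cal('wrist'); im=snap('wrist',fn)
im=cv2.imread(fn)
x0,y0,x1,y1=290,140,510,400
im=cv2.resize(im[y0:y1,x0:x1],None,fx=2.7,fy=2.7,interpolation=cv2.INTER_CUBIC)
for x,y in [(-58.5,ry-14),(58.5,ry-14),(58.5,ry+14),(-58.5,ry+14)]+[(a+b,ry+c) for a in(-40.5,-13.5,13.5,40.5) for b in (-9,9) for c in (-9,9)]:
    u=(proj(fit.tf(s,(x,y,58)),w)[0]*1.5-[x0,y0])*2.7
    cv2.circle(im,tuple(int(v) for v in u),2,(0,0,255),-1)
cv2.imwrite(fn.replace('.png','c.png'),im)
Q=lambda P:R.from_euler('z',-s[2]).apply(P-np.array([s[0],s[1],0]))
print('tcp station mm',Q(o['tool_pos'])*1000)
E
python3 look.py pics/w10.png -80.9
```

```text
t 13.1 pos [ 0.5892 -0.1074  0.1398] rot [ 3.1414e+00 -7.0000e-04 -8.0400e-02] F [-0.   0.3 -0.9] w 0.0208 q [-0.27  0.22  1.38 -0.    1.54  1.38]
tcp station mm [-11.87815991 -81.20414704 139.82865809]
```

View pics/w10c.png

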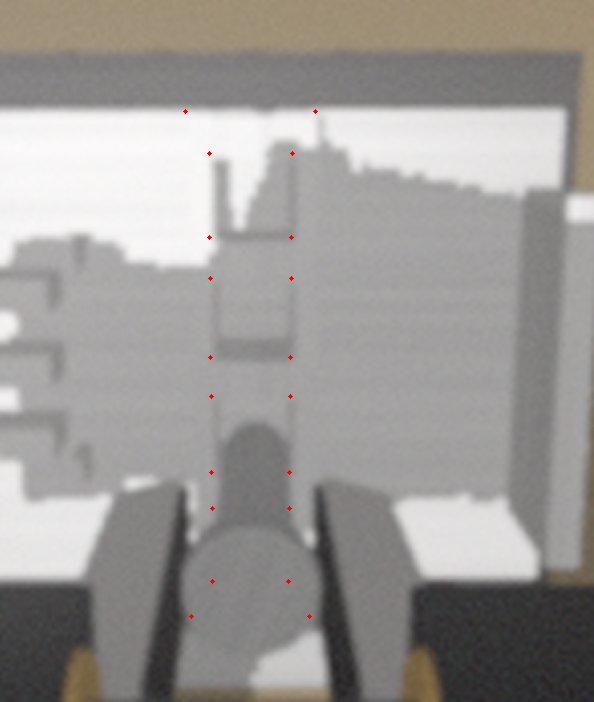

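```bash
python3 - <<'E'
from h import *
s=np.load('station.npy'); w=cal('wrist'); o=robot.get_obs()
C=lambda x,y:((x/2.7+290)/1.5,(y/2.7+140)/1.5)
Q=lambda P:R.from_euler('z',-s[2]).apply(P-np.array([s[0],s[1],0]))
zf=o['tool_pos'][2]+.009-.08
print('foot far edge',Q(back([C(255,422)],zf,w))*1000, 'head',Q(back([C(251,592),C(251,522)],zf+.08,w))*1000)
print(Q(back([C(216,238),C(294,238),C(255,357)],.058,w))*1000)
E
```

```text
foot far edge [[ -7.57331518 -81.87745602  68.97207862]] head [[-12.87531561 -80.95333519 148.97207862]
 [ -1.78202239 -80.95209747 148.97207862]]
[[ 31.47717082 -73.28672387  58.        ]
 [ 31.47509963 -90.48516747  58.        ]
 [  4.7217554  -81.91108992  58.        ]]
```

>>> {"method": "apply_moves", "body": {
  "moves": [
    [[0.03,0,0.4],[0,0,0],0.1],
    [[0.05,0,0.8],[0,0,0],0.1],
    [[0.05,0,1.2],[0,0,0],0.1],
    [[0.05,0,1.6],[0,0,0],0.1],
    [[0.05,0,2],[0,0,0],0.1],
    [[0.05,0,2.4],[0,0,0],0.1],
    [[0.05,0,2.8],[0,0,0],0.1],
    [[0.05,0,3.2],[0,0,0],0.1],
    [[0.05,0,3.5],[0,0,0],0.1],
    [[0.05,0,3.7],[0,0,0],0.1]
  ]
}}

```text
time: 13.98
tool_pos: [0.5893, -0.1072, 0.1018]
ee_rot: [-3.142, 0.001, -0.08]
wrist_force: [-0.1, -0.0, -0.9]
width: 0.0212
```

```bash
python3 look.py pics/w11.png -82
```

```text
t 13.98 pos [ 0.5893 -0.1072  0.1018] rot [-3.1415e+00  7.0000e-04 -8.0200e-02] F [-0.1 -0.  -0.9] w 0.0212 q [-0.27  0.25  1.42 -0.    1.47  1.38]
tcp station mm [-11.82350743 -81.02432519 101.83748264]
```

View pics/w11c.png

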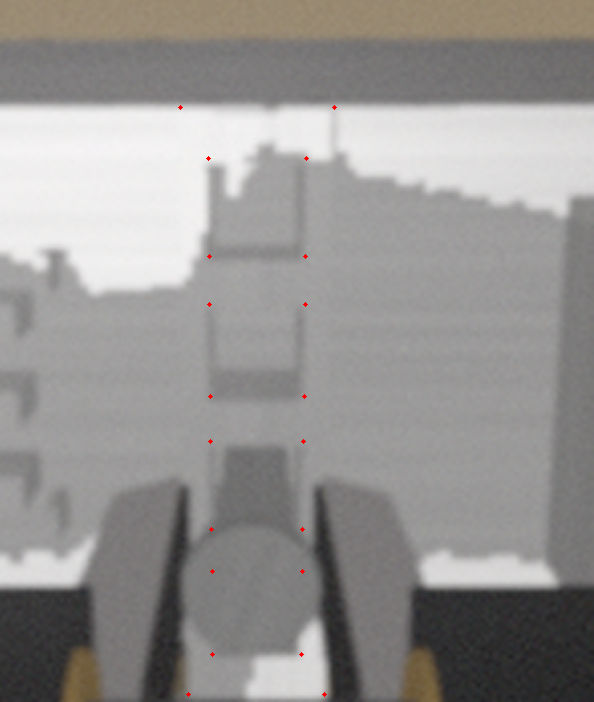

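>>> {"method": "apply_moves", "body": {
  "moves": [
    [[0,0,0.2],[0,0,0],0.1],
    [[0,0,0.2],[0,0,0],0.4],
    [[0,0,0.2],[0,0,0],0.4],
    [[0,0,0.2],[0,0,0],0.4],
    [[0,0,0.2],[0,0,0],0.4],
    [[0,0,-1],[0,0,0],0.4],
    [[0,0,-3],[0,0,0],0.4],
    [[0,0,-6],[0,0,0],0.4],
    [[0,0,-9],[0,0,0],0.4],
    [[0,0,-10],[0,0,0],0.4]
  ]
}}

```text
time: 14.87
tool_pos: [0.5916, -0.1078, 0.2093]
ee_rot: [3.14, -0.01, -0.08]
wrist_force: [0.4, 0.4, 1.3]
width: 0.0376
```

```bash
python3 look.py pics/w12.png -82; python3 - <<'E'
from h import *
o=robot.get_obs()
rel((*o['tool_pos'],-.08),(.4509,.1752,.15,-.08))
E
```

```text
t 14.87 pos [ 0.5916 -0.1078  0.2093] rot [ 3.1395 -0.01   -0.0801] F [0.4 0.4 1.3] w 0.0376 q [-0.27  0.2   1.27 -0.    1.67  1.38]
tcp station mm [ -9.43918437 -81.47418169 209.32900474]
 [-16.33, -27.09, 5.97] rz -0.0
```

View pics/w12.png

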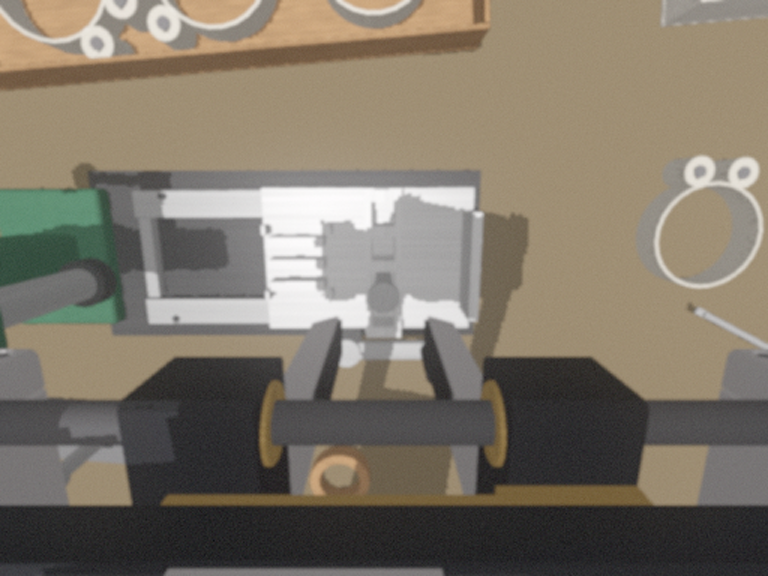

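>>> {"method": "apply_moves", "body": {
  "moves": [
    [[-1,-1.5,0.5],[0,0,0],0.4],
    [[-3,-4.5,1],[0,0,0],0.4],
    [[-5,-7.5,2],[0,0,0],0.4],
    [[-7,-10.5,3],[0,0,0],0.4],
    [[-9,-13.5,4],[0,0,0],0.4],
    [[-11,-16.5,4],[0,0,0],0.4],
    [[-12.5,-19.5,4],[0,0,0],0.4],
    [[-14,-22.5,4],[0,0,0],0.4],
    [[-15.5,-25,4],[0,0,0],0.4],
    [[-16.3,-26.7,5],[0,0,0],0.4]
  ]
}}

```text
time: 15.75
tool_pos: [0.4474, 0.1743, 0.1531]
ee_rot: [-3.14, -0.002, -0.078]
wrist_force: [0.3, 0.2, 0.9]
width: 0.0375
```

```bash
python3 - <<'E'
from h import *
o=st(); im=snap('wrist','pics/w13.png')
rel((*o['tool_pos'],-.08),(.4509,.1752,.076,-.08))
E
```

```text
t 15.75 pos [0.4474 0.1743 0.1531] rot [-3.1401e+00 -1.7000e-03 -7.8100e-02] F [0.3 0.2 0.9] w 0.0375 q [ 0.25 -0.05  1.64  0.    1.55  1.9 ]
 [0.35, -0.11, 7.71] rz -0.0
```

View pics/w13.png

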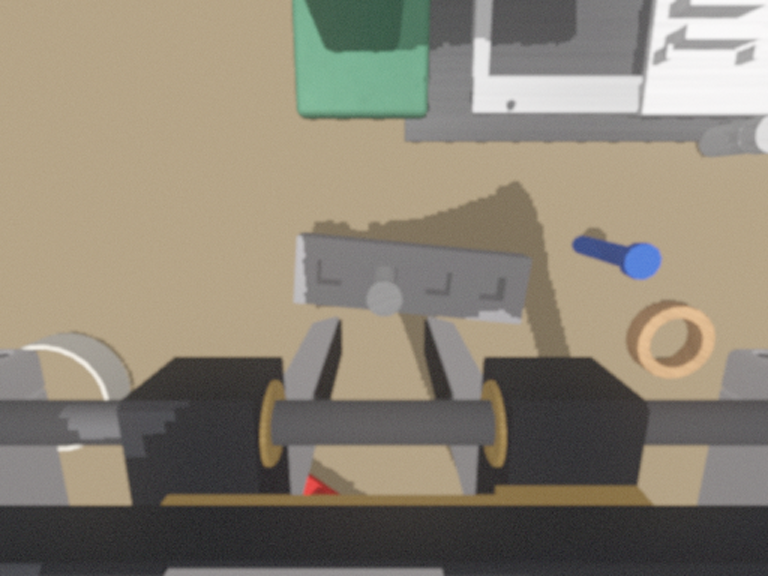

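```bash
python3 - <<'E'
from h import *
w=cal('wrist'); o=robot.get_obs(); p=back([(384/1.5,297.5/1.5)],.084,w)[0]; print(p)
rel((*o['tool_pos'],-.08),(*p[:2],.076,-.08))
E
```

```text
[0.4494848  0.17543623 0.084     ]
 [0.45, 0.02, 7.38] rz -0.0
```

>>> {"method": "apply_moves", "body": {
  "moves": [
    [[0.2,0,1],[0,0,0],0.4],
    [[0.4,0,2.5],[0,0,0],0.4],
    [[0.4,0,4.5],[0,0,0],0.4],
    [[0.4,0,6.5],[0,0,0],0.4],
    [[0.4,0,7.3],[0,0,0],0.4],
    [[0.4,0,7.3],[0,0,0],0.1],
    [[0.4,0,7.3],[0,0,0],0.1],
    [[0.4,0,7.3],[0,0,0],0.1],
    [[0.4,0,7.3],[0,0,0],0.1],
    [[0.4,0,7.3],[0,0,0],0.1]
  ]
}}

```text
time: 16.63
tool_pos: [0.4531, 0.1717, 0.0805]
ee_rot: [-3.141, -0.002, -0.08]
wrist_force: [0.1, 0.4, -1.4]
width: 0.0205
```

>>> {"method": "apply_moves", "body": {
  "moves": [
    [[0,0,0],[0,0,0],0.1],
    [[0,0,0],[0,0,0],0.1],
    [[0,0,0],[0,0,0],0.1],
    [[0,0,-0.5],[0,0,0],0.1],
    [[0,0,-1.5],[0,0,0],0.1],
    [[0,0,-3],[0,0,0],0.1],
    [[0,0,-5],[0,0,0],0.1],
    [[0,0,-7],[0,0,0],0.1],
    [[0,0,-9],[0,0,0],0.1],
    [[0,0,-9.5],[0,0,0],0.1]
  ]
}}

```text
time: 17.47
tool_pos: [0.4543, 0.1722, 0.1791]
ee_rot: [-3.139, -0.007, -0.08]
wrist_force: [1.5, -0.2, -1.2]
width: 0.0212
```

```bash
python3 - <<'E'
from h import *
import fit
o=st(); im=snap('wrist','pics/w14.png'); s=np.load('station.npy')
t=fit.tf(s,(13.5,-82,0)); print(t)
rel((*o['tool_pos'],-.08),(*t[:2],.175,-.08))
E
```

```text
t 17.47 pos [0.4543 0.1722 0.1791] rot [-3.1392 -0.0071 -0.0801] F [ 1.5 -0.2 -1.2] w 0.0212 q [ 0.25 -0.05  1.59 -0.    1.59  1.9 ]
[ 0.61442519 -0.1101647   0.        ]
 [18.22, 26.87, 0.41] rz -0.0
```

View pics/w14.png

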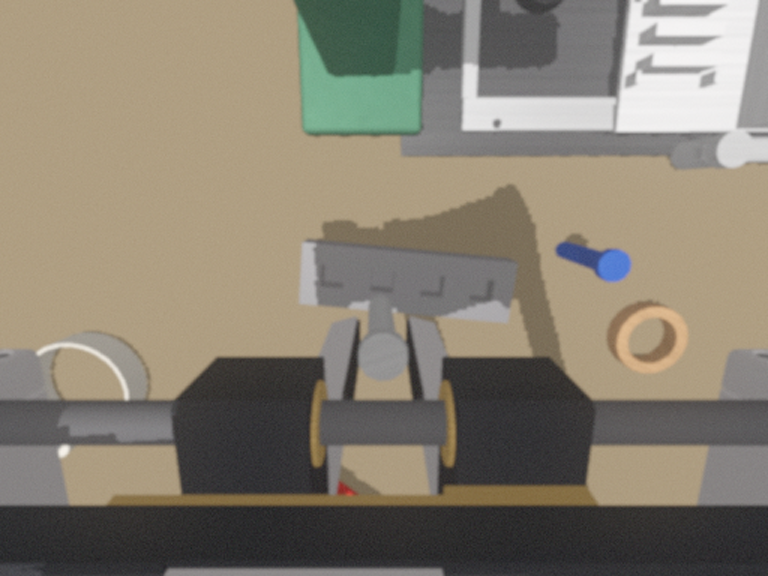

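>>> {"method": "apply_moves", "body": {
  "moves": [
    [[1,1.5,-1.5],[0,0,0],0.1],
    [[3,4.5,-3],[0,0,0],0.1],
    [[5,7.5,-3],[0,0,0],0.1],
    [[7,10.5,-3],[0,0,0],0.1],
    [[9,13.5,-3],[0,0,0],0.1],
    [[11,16.5,-3],[0,0,0],0.1],
    [[13,19.5,-3],[0,0,0],0.1],
    [[15,22.5,-3],[0,0,0],0.1],
    [[17,25.5,-3],[0,0,0],0.1],
    [[18.2,26.8,-3],[0,0,0],0.1]
  ]
}}

```text
time: 18.35
tool_pos: [0.6127, -0.1142, 0.2022]
ee_rot: [3.14, 0.002, -0.084]
wrist_force: [0.6, 0.1, -0.3]
width: 0.0205
```

>>> {"method": "apply_moves", "body": {
  "moves": [
    [[0,0,0.5],[0,0,0],0.1],
    [[0,0,1.5],[0,0,0],0.1],
    [[0,0,3],[0,0,0],0.1],
    [[0,0,4.5],[0,0,0],0.1],
    [[0,0,5.5],[0,0,0],0.1],
    [[0,0,5.5],[0,0,0],0.1],
    [[0,0,5.5],[0,0,0],0.1],
    [[0,0,5.5],[0,0,0],0.1],
    [[0,0,5.5],[0,0,0],0.1],
    [[0,0,5.5],[0,0,0],0.1]
  ]
}}

```text
time: 19.18
tool_pos: [0.6129, -0.11, 0.1509]
ee_rot: [3.141, -0.002, -0.08]
wrist_force: [-0.1, 0.4, -1.0]
width: 0.0209
```

```bash
python3 look.py pics/w15.png -82
```

```text
t 19.18 pos [ 0.6129 -0.11    0.1509] rot [ 3.1411e+00 -2.4000e-03 -8.0000e-02] F [-0.1  0.4 -1. ] w 0.0209 q [-0.27  0.27  1.3  -0.    1.57  1.38]
tcp station mm [ 11.94863916 -82.0023985  150.86044869]
```

View pics/w15c.png

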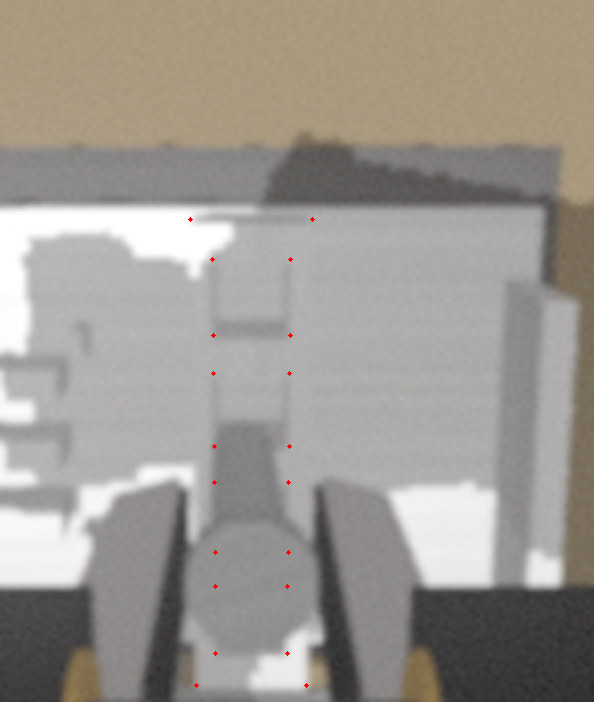

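```bash
python3 - <<'E'
from h import *
s=np.load('station.npy'); w=cal('wrist'); o=robot.get_obs()
C=lambda x,y:((x/2.7+290)/1.5,(y/2.7+140)/1.5)
Q=lambda P:R.from_euler('z',-s[2]).apply(P-np.array([s[0],s[1],0]))
zf=o['tool_pos'][2]-.0765
print('foot far edge',Q(back([C(247,421)],zf,w))*1000, 'head',Q(back([C(251,590),C(251,521)],zf+.08,w))*1000)
print(Q(back([C(213,332),C(290,332)],.058,w))*1000)
E
```

```text
foot far edge [[ 14.97501963 -80.99000784  74.14740311]] head [[  8.76215612 -81.82556971 154.14740311]
 [ 20.07087936 -81.82148723 154.14740311]]
[[ 32.32390981 -72.97911639  58.        ]
 [ 32.32666723 -91.03972075  58.        ]]
```

>>> {"method": "apply_moves", "body": {
  "moves": [
    [[0.2,0.1,0],[0,0,0],0.1],
    [[0.4,0.1,0.2],[0,0,0],0.1],
    [[0.52,0.1,0.5],[0,0,0],0.1],
    [[0.52,0.1,0.8],[0,0,0],0.1],
    [[0.52,0.1,1],[0,0,0],0.1],
    [[0.52,0.1,1],[0,0,0],0.1],
    [[0.52,0.1,1],[0,0,0],0.1],
    [[0.52,0.1,1],[0,0,0],0.1],
    [[0.52,0.1,1],[0,0,0],0.1],
    [[0.52,0.1,1],[0,0,0],0.1]
  ]
}}

```text
time: 20.07
tool_pos: [0.6175, -0.1115, 0.1397]
ee_rot: [3.141, -0.0, -0.08]
wrist_force: [-0.1, -0.3, -1.5]
width: 0.0206
```

```bash
python3 look.py pics/w16.png -82
```

```text
t 20.07 pos [ 0.6175 -0.1115  0.1397] rot [ 3.1414e+00 -4.0000e-04 -8.0200e-02] F [-0.1 -0.3 -1.5] w 0.0206 q [-0.27  0.29  1.3  -0.    1.56  1.38]
tcp station mm [ 16.66234721 -83.08797599 139.71298721]
```

View pics/w16c.png

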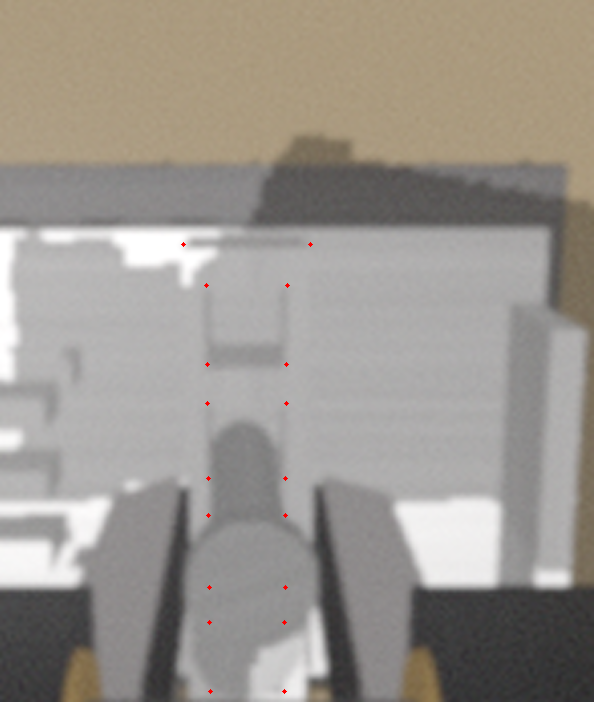

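>>> {"method": "apply_moves", "body": {
  "moves": [
    [[0,0,0.3],[0,0,0],0.1],
    [[0,0,0.7],[0,0,0],0.1],
    [[0,0,1.1],[0,0,0],0.1],
    [[0,0,1.5],[0,0,0],0.1],
    [[0,0,1.9],[0,0,0],0.1],
    [[0,0,2.3],[0,0,0],0.1],
    [[0,0,2.7],[0,0,0],0.1],
    [[0,0,3],[0,0,0],0.1],
    [[0,0,3.2],[0,0,0],0.1],
    [[0,0,3.2],[0,0,0],0.1]
  ]
}}

```text
time: 20.95
tool_pos: [0.6171, -0.1114, 0.1067]
ee_rot: [-3.141, 0.001, -0.08]
wrist_force: [1.0, 0.5, -0.5]
width: 0.021
```

```bash
python3 look.py pics/w17.png -82
```

```text
t 20.95 pos [ 0.6171 -0.1114  0.1067] rot [-3.1415e+00  1.1000e-03 -8.0200e-02] F [ 1.   0.5 -0.5] w 0.021 q [-0.27  0.3   1.34 -0.    1.5   1.38]
tcp station mm [ 16.25483597 -83.01930308 106.74098855]
```

View pics/w17c.png

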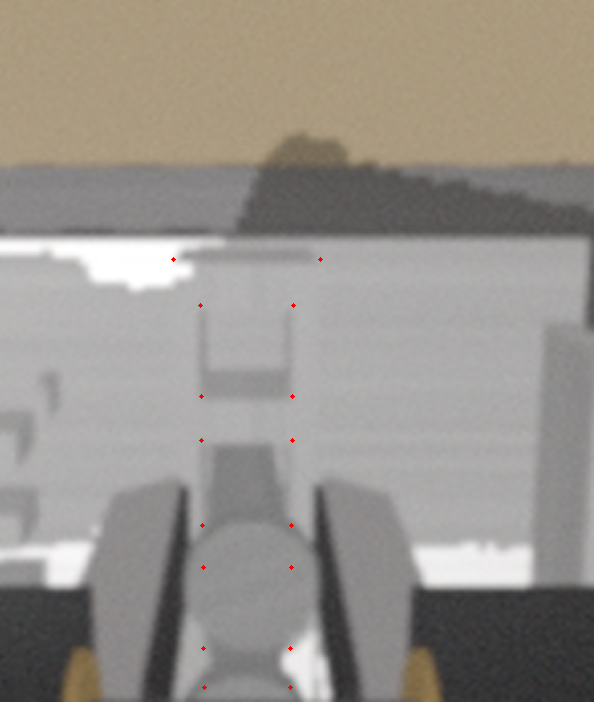

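>>> {"method": "apply_moves", "body": {
  "moves": [
    [[0,0,0.1],[0,0,0],0.1],
    [[0,0,0.1],[0,0,0],0.4],
    [[0,0,0.1],[0,0,0],0.4],
    [[0,0,0.1],[0,0,0],0.4],
    [[0,0,0.1],[0,0,0],0.4],
    [[0,0,-1],[0,0,0],0.4],
    [[0,0,-3],[0,0,0],0.4],
    [[0,0,-6],[0,0,0],0.4],
    [[0,0,-9],[0,0,0],0.4],
    [[0,0,-10],[0,0,0],0.4]
  ]
}}

```text
time: 21.83
tool_pos: [0.6194, -0.112, 0.2143]
ee_rot: [3.14, -0.01, -0.08]
wrist_force: [0.4, -0.2, 1.1]
width: 0.0375
```

```bash
python3 look.py pics/w18.png -82; python3 - <<'E'
from h import *
o=robot.get_obs()
rel((*o['tool_pos'],-.08),(.33,-.27,.19,-.08))
im=optics.snapshot('scene'); crop(im,160,180,400,290,3.3,'pics/sc2.png')
E
```

```text
t 21.83 pos [ 0.6194 -0.112   0.2143] rot [ 3.1396 -0.0099 -0.0801] F [ 0.4 -0.2  1.1] w 0.0375 q [-0.27  0.26  1.18 -0.    1.69  1.38]
tcp station mm [ 18.64311033 -83.45532297 214.34236546]
 [-27.63, 18.05, 2.48] rz -0.0
```

View pics/w18c.png

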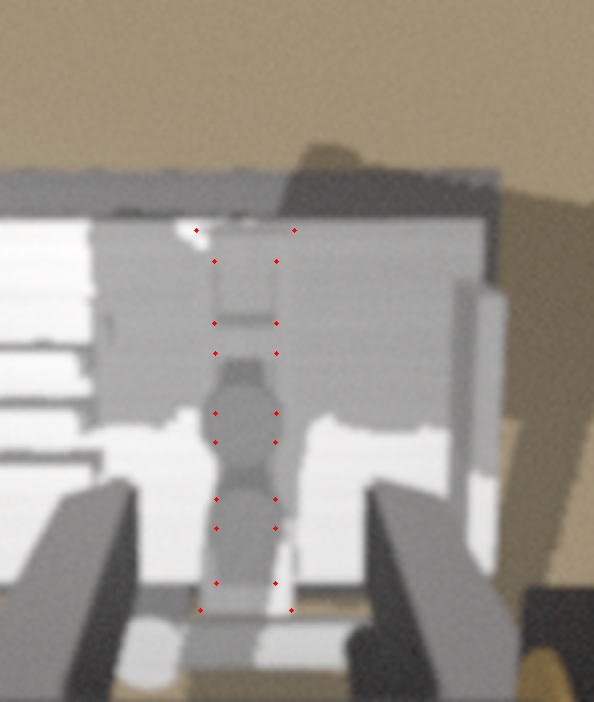

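View pics/sc2.png

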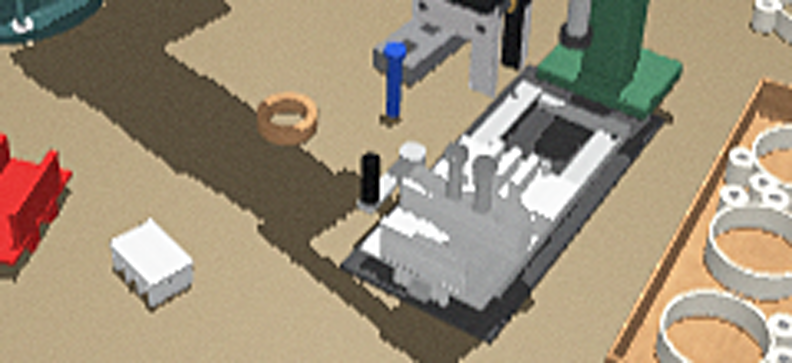

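>>> {"method": "apply_moves", "body": {
  "moves": [
    [[-2,1,0],[0,0,0],0.6],
    [[-5,3,0],[0,0,0],0.7],
    [[-8,5,0],[0,0,0],0.8],
    [[-11,7,0],[0,0,0],0.8],
    [[-14,9,0.5],[0,0,0],0.8],
    [[-17,11,1],[0,0,0],0.8],
    [[-20,13,1.5],[0,0,0],0.8],
    [[-23,15,2],[0,0,0],0.8],
    [[-26,17,2.5],[0,0,0],0.8],
    [[-27.6,18,2.5],[0,0,0],0.8]
  ]
}}

```text
time: 22.77
tool_pos: [0.3238, -0.2686, 0.1789]
ee_rot: [-3.139, 0.006, -0.083]
wrist_force: [0.5, 0.1, -0.5]
width: 0.0753
```

```bash
python3 - <<'E'
from h import *
o=st(); im=snap('wrist','pics/w19.png'); st()
E
```

```text
t 22.77 pos [ 0.3238 -0.2686  0.1789] rot [-3.1386  0.0056 -0.0825] F [ 0.5  0.1 -0.5] w 0.0753 q [-0.83 -0.19  1.72 -0.    1.62  0.83]
t 22.82 pos [ 0.3226 -0.2697  0.1795] rot [-3.1401  0.0065 -0.0846] F [-1.3  0.9 -0.6] w 0.075 q [-0.83 -0.19  1.72 -0.    1.62  0.83]
```

View pics/w19.png

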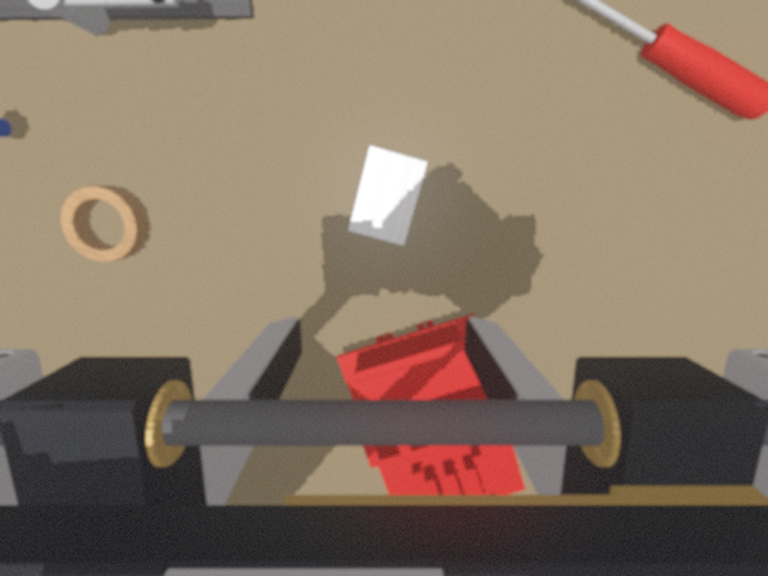

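```bash
python3 - <<'E'
from h import *
w=cal('wrist'); im=snap('wrist','pics/w20.png'); o=st()
im=cv2.imread('pics/w20.png'); cv2.imwrite('pics/w20c.png',cv2.resize(im[125:265,320:460],None,fx=5,fy=5,interpolation=cv2.INTER_CUBIC))
print(cal('wrist')[2]-w[2])
E
```

```text
t 22.87 pos [ 0.325  -0.2689  0.1801] rot [-3.1394  0.0035 -0.0848] F [1.6 0.2 0.8] w 0.0753 q [-0.83 -0.19  1.71 -0.    1.62  0.83]
[0.00110806 0.00285758 0.0003801 ]
```

View pics/w20c.png

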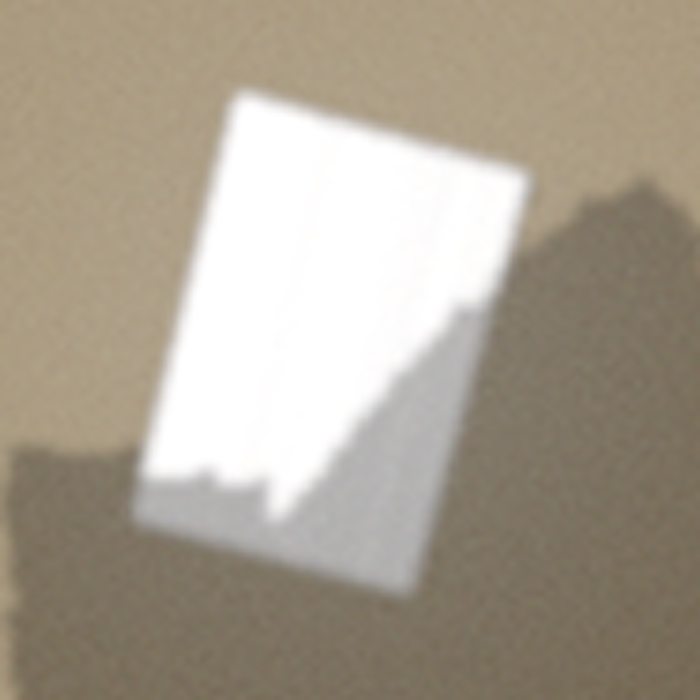

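```bash
python3 - <<'E'
from h import *
w=cal('wrist')
C=lambda x,y:((x/5+320)/1.5,(y/5+125)/1.5)
p=back([C(238,90),C(531,175),C(412,598),C(134,520)],.03,w); print(p, p.mean(0))
for i in range(4):
    d=p[(i+1)%4]-p[i]; print(np.linalg.norm(d),np.arctan2(d[1],d[0]))
E
```

```text
[[ 0.42328706 -0.26550334  0.03      ]
 [ 0.40792    -0.30710008  0.03      ]
 [ 0.34741161 -0.28524179  0.03      ]
 [ 0.36282059 -0.24401856  0.03      ]] [ 0.38535982 -0.27546594  0.03      ]
0.04434450947213192 -1.9246744186359042
0.06433544824230478 2.7949362310236947
0.04400898312485087 1.2130836583275895
0.06417000784164507 -0.3414037914824718
```

```bash
python3 - <<'E'
from h import *
o=st(); rel((.3245,-.269,.180,-.083),(.3854,-.2755,.06,-.344)); rel((.3245,-.269,.180,-.083),(.3854,-.2755,.022,-.344))
E
```

```text
t 22.87 pos [ 0.325  -0.2689  0.1801] rot [-3.1394  0.0035 -0.0848] F [1.6 0.2 0.8] w 0.0753 q [-0.83 -0.19  1.71 -0.    1.62  0.83]
 [6.12, 0.14, 12.0] rz 0.261
 [6.12, 0.14, 15.8] rz 0.261
```

>>> {"method": "apply_moves", "body": {
  "moves": [
    [[2,0.1,2],[0,0,0.09],0.8],
    [[4,0.1,4],[0,0,0.18],0.8],
    [[6.1,0.1,6],[0,0,0.26],0.8],
    [[6.1,0.1,8],[0,0,0.26],0.8],
    [[6.1,0.1,9],[0,0,0.26],0.8],
    [[6.1,0.1,9],[0,0,0.26],0.8],
    [[6.1,0.1,9],[0,0,0.26],0.8],
    [[6.1,0.1,9],[0,0,0.26],0.8],
    [[6.1,0.1,9],[0,0,0.26],0.8],
    [[6.1,0.1,9],[0,0,0.26],0.8]
  ]
}}

```text
time: 23.7
tool_pos: [0.3891, -0.2753, 0.094]
ee_rot: [3.14, -0.003, -0.341]
wrist_force: [0.0, -0.1, -0.2]
width: 0.0753
```

```bash
python3 - <<'E'
from h import *
im=snap('wrist','pics/w21.png');o=st(); rel((*o['tool_pos'],o['ee_rot'][2]),(.3854,-.2755,.022,-.344))
w=cal('wrist'); P=[(.42328,-.2655,.03),(.40792,-.3071,.03),(.3474,-.28524,.03),(.3628,-.244,.03)]; print(proj(P,w)*1.5)
E
```

```text
t 23.75 pos [ 0.389  -0.2753  0.0938] rot [ 3.1405e+00 -2.5000e-03 -3.4060e-01] F [ 0.2  0.3 -0.2] w 0.0753 q [-0.73 -0.02  1.73 -0.    1.42  1.18]
 [-0.33, 0.14, 7.18] rz 0.003
[[346.64110928 256.57476863]
 [425.73842007 257.65462192]
 [422.43180742 364.38897021]
 [348.5840725  363.19353062]]
```

View pics/w21.png

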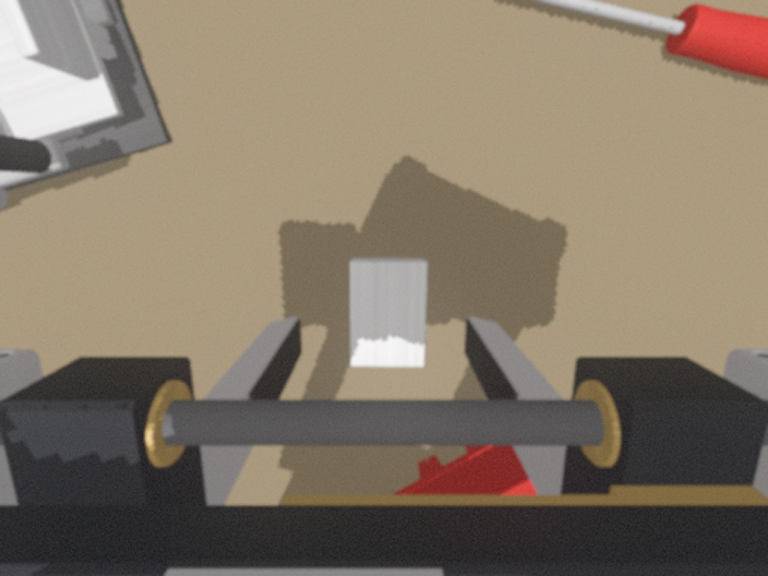

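>>> {"method": "apply_moves", "body": {
  "moves": [
    [[-0.3,0.1,1.5],[0,0,0],0.8],
    [[-0.5,0.2,3],[0,0,0],0.8],
    [[-0.5,0.2,5],[0,0,0],0.8],
    [[-0.5,0.2,6.5],[0,0,0],0.8],
    [[-0.5,0.2,7.1],[0,0,0],0.8],
    [[-0.5,0.2,7.1],[0,0,0],0.8],
    [[-0.5,0.2,7.1],[0,0,0],0.4],
    [[-0.5,0.2,7.1],[0,0,0],0.4],
    [[-0.5,0.2,7.1],[0,0,0],0.4],
    [[-0.5,0.2,7.1],[0,0,0],0.4]
  ]
}}

```text
time: 24.58
tool_pos: [0.3839, -0.2755, 0.0226]
ee_rot: [3.141, -0.002, -0.34]
wrist_force: [-0.6, -0.9, -0.4]
width: 0.0522
```

```bash
python3 - <<'E'
from h import *
im=snap('wrist','pics/w22.png');o=st()
E
```

```text
t 24.63 pos [ 0.3838 -0.2754  0.0224] rot [ 3.1408e+00 -1.7000e-03 -3.4010e-01] F [-0.6 -0.9 -0.6] w 0.0479 q [-0.74  0.04  1.82 -0.    1.27  1.17]
```

View pics/w22.png

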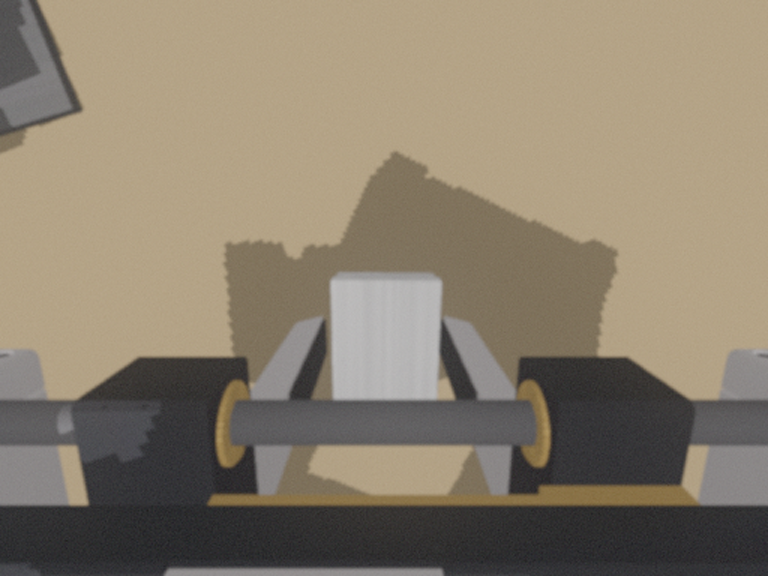

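Sink centred between the jaws; close and lift.

>>> {"method": "apply_moves", "body": {
  "moves": [
    [[0,0,0],[0,0,0],0.3],
    [[0,0,0],[0,0,0],0.3],
    [[0,0,0],[0,0,0],0.3],
    [[0,0,0],[0,0,0],0.3],
    [[0,0,-1],[0,0,0],0.3],
    [[0,0,-3],[0,0,0],0.3],
    [[0,0,-6],[0,0,0],0.3],
    [[0,0,-9],[0,0,0],0.3],
    [[0,0,-12],[0,0,0],0.3],
    [[0,0,-12],[0,0,0],0.3]
  ]
}}

```text
time: 25.47
tool_pos: [0.3859, -0.2769, 0.1482]
ee_rot: [3.138, -0.011, -0.34]
wrist_force: [0.3, -1.1, -0.2]
width: 0.044
```

```bash
python3 - <<'E'
from h import *
import fit
im=snap('wrist','pics/w23.png');o=st(); s=np.load('station.npy')
t=fit.tf(s,(0,-82+70,0)); print(t)
rel((*o['tool_pos'],o['ee_rot'][2]),(*t[:2],.17,-.08))
w=cal('wrist'); Rt=R.from_euler('xyz',o['ee_rot'])
E
```

```text
t 25.52 pos [ 0.3848 -0.2761  0.145 ] rot [ 3.1392 -0.0067 -0.34  ] F [ 0.3 -0.4 -2. ] w 0.0434 q [-0.74 -0.06  1.67  0.    1.53  1.17]
[ 0.60652582 -0.0393138   0.        ]
 [13.01, -29.71, -2.5] rz -0.26
```

View pics/w23.png

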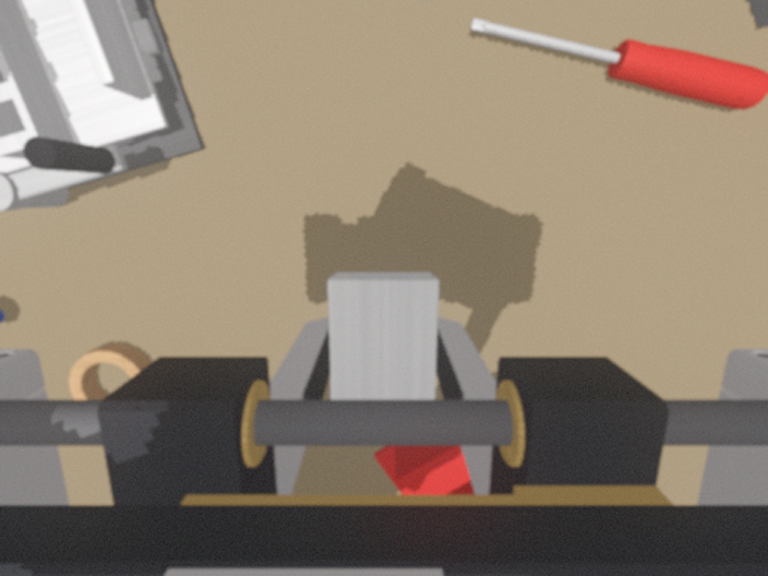

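>>> {"method": "apply_moves", "body": {
  "moves": [
    [[0,0,-2],[0,0,-0.03],0.3],
    [[1,-3,-4],[0,0,-0.06],0.3],
    [[2.5,-6,-5],[0,0,-0.09],0.3],
    [[4,-9,-5],[0,0,-0.12],0.3],
    [[5.5,-12.5,-5],[0,0,-0.15],0.3],
    [[7,-16,-5],[0,0,-0.18],0.3],
    [[8.5,-19.5,-5],[0,0,-0.21],0.3],
    [[10,-23,-5],[0,0,-0.24],0.3],
    [[11.5,-26.5,-4.5],[0,0,-0.26],0.3],
    [[13,-29.7,-4],[0,0,-0.26],0.3]
  ]
}}

```text
time: 26.35
tool_pos: [0.6048, -0.0359, 0.1784]
ee_rot: [-3.141, 0.005, -0.079]
wrist_force: [0.8, -0.1, -0.8]
width: 0.0434
```

>>> {"method": "apply_moves", "body": {
  "moves": [
    [[0,0,1],[0,0,0],0.3],
    [[0,0,2],[0,0,0],0.3],
    [[0,0,3],[0,0,0],0.3],
    [[0,0,4],[0,0,0],0.3],
    [[0,0,5],[0,0,0],0.3],
    [[0,0,5],[0,0,0],0.3],
    [[0,0,5],[0,0,0],0.3],
    [[0,0,5],[0,0,0],0.3],
    [[0,0,5],[0,0,0],0.3],
    [[0,0,5],[0,0,0],0.3]
  ]
}}

```text
time: 27.18
tool_pos: [0.6054, -0.0386, 0.1327]
ee_rot: [3.141, -0.002, -0.081]
wrist_force: [-0.5, 0.3, -1.6]
width: 0.0438
```

```bash
cat > look2.py <<'E'
from h import *
import fit,sys
fn,ny=sys.argv[1],float(sys.argv[2])
s=np.load('station.npy'); 
o=st(); w=cal('wrist'); snap('wrist',fn); im=cv2.imread(fn)
x0,y0,x1,y1=240,130,540,405
im=cv2.resize(im[y0:y1,x0:x1],None,fx=2.6,fy=2.6,interpolation=cv2.INTER_CUBIC)
for x,y,z in [(a+b,ny+c,48) for a in(-18,0,18) for b in (-4,4) for c in (-22,22)]+[(60,ny+30,28),(60,ny-145,28)]+[(a,ny+b,42) for a in (-27,27) for b in (-26.5,26.5)]:
    u=(proj(fit.tf(s,(x,y,z)),w)[0]*1.5-[x0,y0])*2.6
    cv2.circle(im,tuple(int(v) for v in u),2,(0,0,255),-1)
cv2.imwrite(fn.replace('.png','c.png'),im)
Q=lambda P:R.from_euler('z',-s[2]).apply(P-np.array([s[0],s[1],0]))
print('tcp station mm',Q(o['tool_pos'])*1000, 'rel yaw',o['ee_rot'][2]-s[2])
E
python3 look2.py pics/w24.png -12
```

```text
t 27.18 pos [ 0.6054 -0.0386  0.1327] rot [ 3.1414e+00 -2.1000e-03 -8.0500e-02] F [-0.5  0.3 -1.6] w 0.0438 q [-0.16  0.24  1.37 -0.    1.53  1.49]
tcp station mm [ -1.21351937 -11.35306965 132.65668483] rel yaw -0.0010369508810086359
```

View pics/w24c.png

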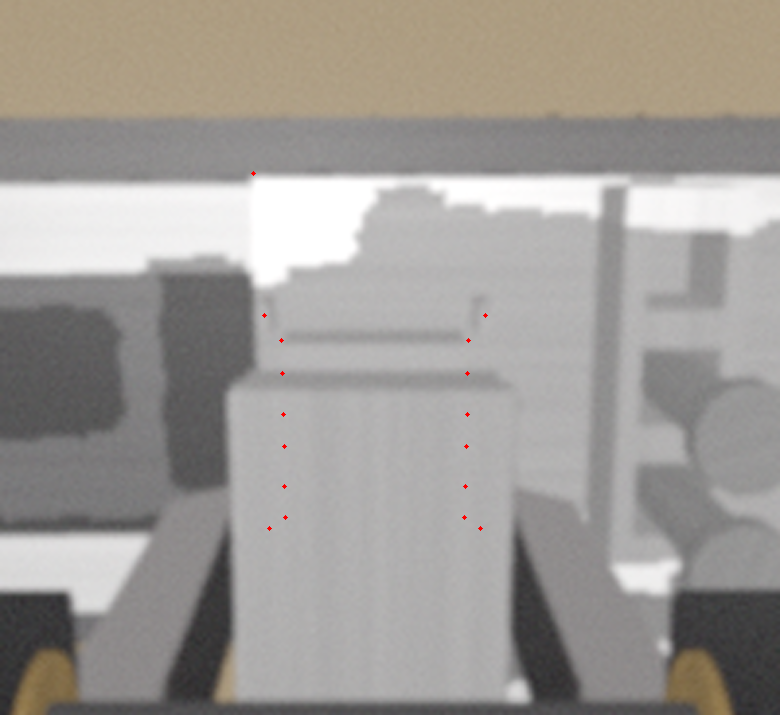

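```bash
python3 - <<'E'
from h import *
s=np.load('station.npy'); w=cal('wrist'); o=robot.get_obs()
C=lambda x,y:((x/2.6+240)/1.5,(y/2.6+130)/1.5)
Q=lambda P:R.from_euler('z',-s[2]).apply(P-np.array([s[0],s[1],0]))*1000
z=o['tool_pos'][2]
print('top',Q(back([C(229,386),C(513,386),C(238,700),C(508,700)],z+.0076,w)))
print('bottom far',Q(back([C(249,372),C(497,372)],z-.022,w)),'base underside',Q(back([C(249,372),C(497,372)],z-.0004,w)))
print('posts',Q(back([C(270,315),C(480,313)],.042,w)), 'fin',Q(back([C(375,342)],.048,w)),Q(back([C(250,181)],.028,w)))
E
```

```text
top [[ 30.84219591  10.40006256 140.09502053]
 [ 30.8393231  -32.20841841 140.09502053]
 [-20.88846758  10.51512764 140.09502053]
 [-20.88161589 -32.95952394 140.09502053]]
bottom far [[ 26.97451749  10.7821486  110.49502053]
 [ 26.97113478 -33.29608654 110.49502053]] base underside [[ 31.36018913   8.27268633 132.09502053]
 [ 31.35719753 -30.70927147 132.09502053]]
posts [[ 27.01715583  13.33781137  42.        ]
 [ 27.4946484  -37.03735805  42.        ]] fin [[ 21.49411875 -11.84004565  48.        ]] [[58.15941576 18.87423688 28.        ]]
```

>>> {"method": "apply_moves", "body": {
  "moves": [
    [[0.1,0.07,0.5],[0,0,0],0.3],
    [[0.1,0.07,1.5],[0,0,0],0.3],
    [[0.1,0.07,2.5],[0,0,0],0.3],
    [[0.1,0.07,3.5],[0,0,0],0.3],
    [[0.1,0.07,4.5],[0,0,0],0.3],
    [[0.1,0.07,5.3],[0,0,0],0.3],
    [[0.1,0.07,5.5],[0,0,0],0.3],
    [[0.1,0.07,5.5],[0,0,0],0.3],
    [[0.1,0.07,5.5],[0,0,0],0.3],
    [[0.1,0.07,5.5],[0,0,0],0.3]
  ]
}}

```text
time: 28.07
tool_pos: [0.6064, -0.0392, 0.0773]
ee_rot: [3.141, -0.002, -0.08]
wrist_force: [1.4, 0.8, -2.0]
width: 0.0434
```

```bash
python3 look2.py pics/w25.png -11.8; python3 - <<'E'
from h import *
im=optics.snapshot('side'); crop(im,120,90,330,250,3.8,'pics/si2.png')
E
```

```text
t 28.07 pos [ 0.6064 -0.0392  0.0773] rot [ 3.1414e+00 -1.6000e-03 -8.0200e-02] F [ 1.4  0.8 -2. ] w 0.0434 q [-0.16  0.28  1.43 -0.    1.43  1.49]
tcp station mm [ -0.15817223 -11.88609084  77.27174801] rel yaw -0.0007612866004809149
```

View pics/w25c.png

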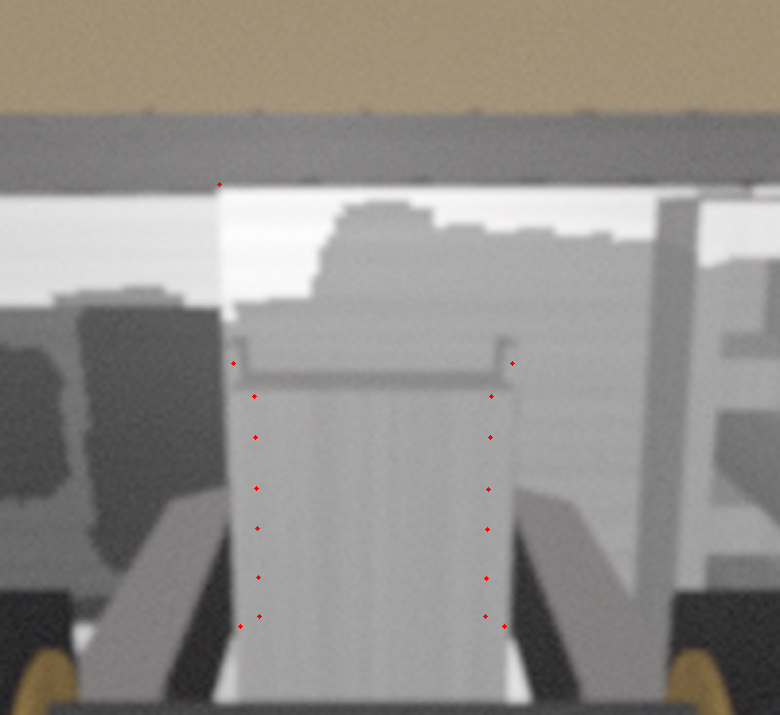

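View pics/si2.png

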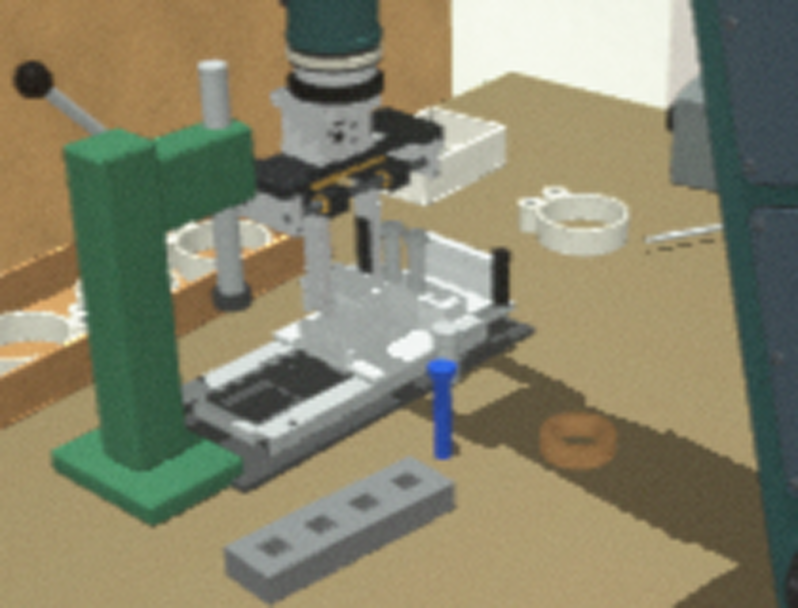

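>>> {"method": "apply_moves", "body": {
  "moves": [
    [[0,0,0.3],[0,0,0],0.3],
    [[0,0,0.6],[0,0,0],0.3],
    [[0,0,0.9],[0,0,0],0.3],
    [[0,0,1.2],[0,0,0],0.3],
    [[0,0,1.5],[0,0,0],0.3],
    [[0,0,1.8],[0,0,0],0.3],
    [[0,0,2.1],[0,0,0],0.3],
    [[0,0,2.3],[0,0,0],0.3],
    [[0,0,2.5],[0,0,0],0.3],
    [[0,0,2.5],[0,0,0],0.3]
  ]
}}

```text
time: 29.0
tool_pos: [0.6077, -0.0392, 0.0544]
ee_rot: [3.141, -0.005, -0.08]
wrist_force: [-0.9, 0.4, 7.5]
width: 0.044
```

```bash
python3 look2.py pics/w26.png -11.8; python3 - <<'E'
from h import *
im=optics.snapshot('side'); crop(im,120,90,330,250,3.8,'pics/si3.png'); st()
E
```

```text
t 29.0 pos [ 0.6077 -0.0392  0.0544] rot [ 3.1413 -0.0054 -0.0801] F [-0.9  0.4  7.5] w 0.044 q [-0.16  0.3   1.46  0.    1.38  1.49]
tcp station mm [  1.1907903  -11.80273331  54.43609104] rel yaw -0.0005820746741236338
t 29.1 pos [ 0.6077 -0.0392  0.0544] rot [ 3.1413 -0.0054 -0.0801] F [0.3 0.1 7. ] w 0.0438 q [-0.16  0.3   1.46  0.    1.38  1.49]
```

View pics/w26c.png

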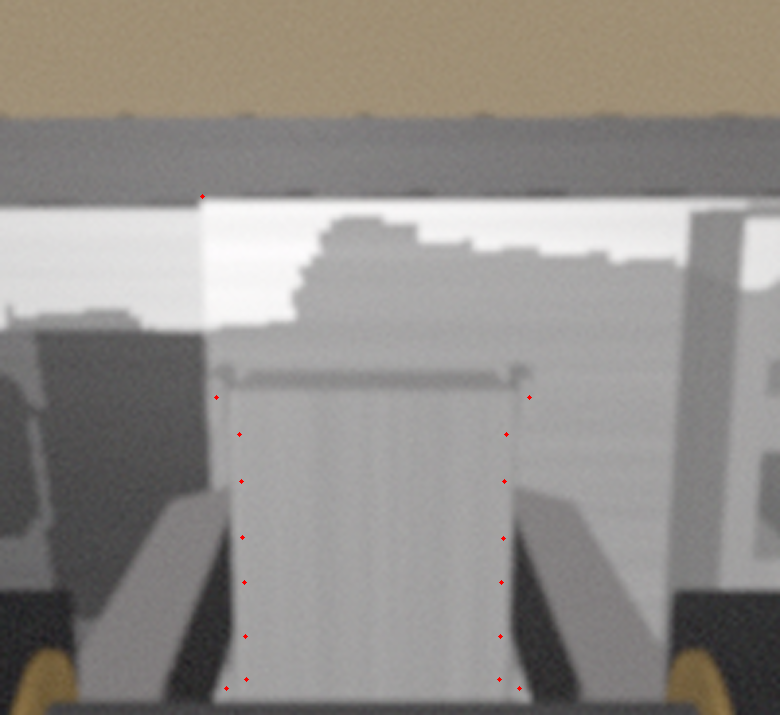

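View pics/si3.png

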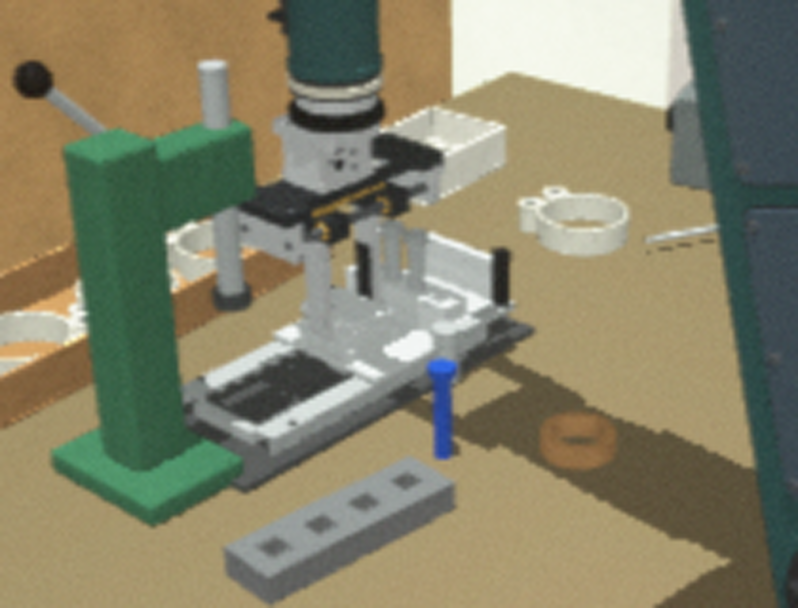

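>>> {"method": "apply_moves", "body": {
  "moves": [
    [[0,0,0],[0,0,0],0.6],
    [[0,0,0],[0,0,0],0.6],
    [[0,0,0],[0,0,0],0.6],
    [[0,0,0],[0,0,0],0.6],
    [[0,0,-0.5],[0,0,0],0.6],
    [[0,0,-2],[0,0,0],0.6],
    [[0,0,-4],[0,0,0],0.6],
    [[0,0,-7],[0,0,0],0.6],
    [[0,0,-10],[0,0,0],0.6],
    [[0,0,-12],[0,0,0],0.6]
  ]
}}

```text
time: 29.93
tool_pos: [0.6067, -0.0392, 0.1749]
ee_rot: [3.141, -0.004, -0.08]
wrist_force: [0.4, 0.4, 0.4]
width: 0.0562
```

```bash
python3 look2.py pics/w27.png -11.8; python3 - <<'E'
from h import *
im=optics.snapshot('side'); crop(im,170,130,270,210,7,'pics/si4.png'); im=optics.snapshot('scene'); crop(im,240,170,390,290,5,'pics/sc4.png');st()
E
```

```text
t 29.93 pos [ 0.6067 -0.0392  0.1749] rot [ 3.1412 -0.0038 -0.0802] F [0.4 0.4 0.4] w 0.0562 q [-0.16  0.23  1.3  -0.    1.61  1.49]
tcp station mm [ 1.19975819e-01 -1.18829443e+01  1.74938976e+02] rel yaw -0.0006801389493813481
t 30.08 pos [ 0.607  -0.0393  0.174 ] rot [ 3.1411 -0.005  -0.0802] F [ 0.5  0.  -0.2] w 0.0565 q [-0.16  0.23  1.3  -0.    1.61  1.49]
```

View pics/w27c.png

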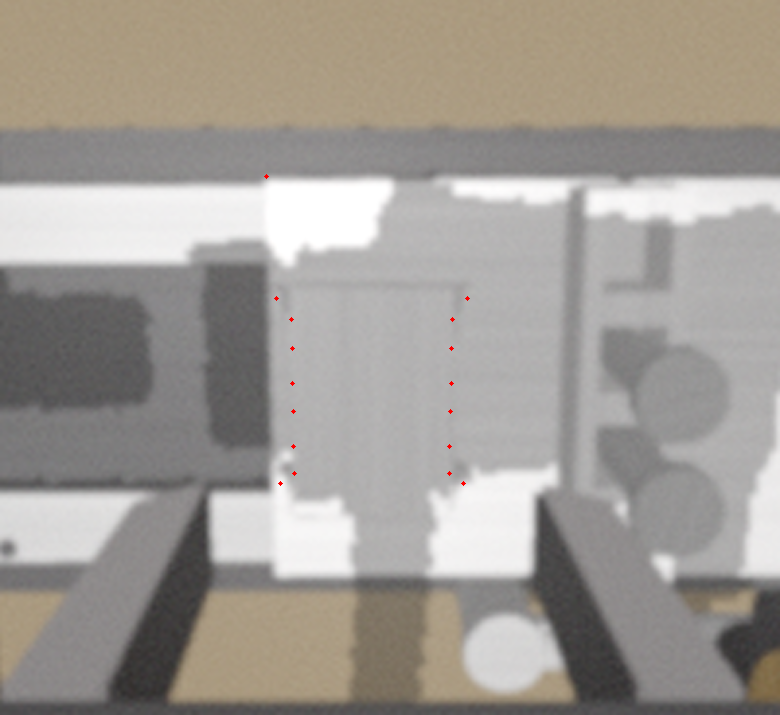

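View pics/si4.png

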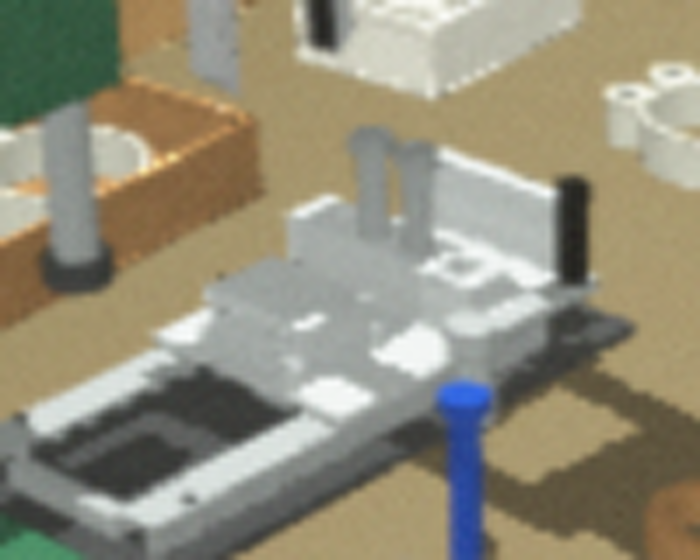

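View pics/sc4.png

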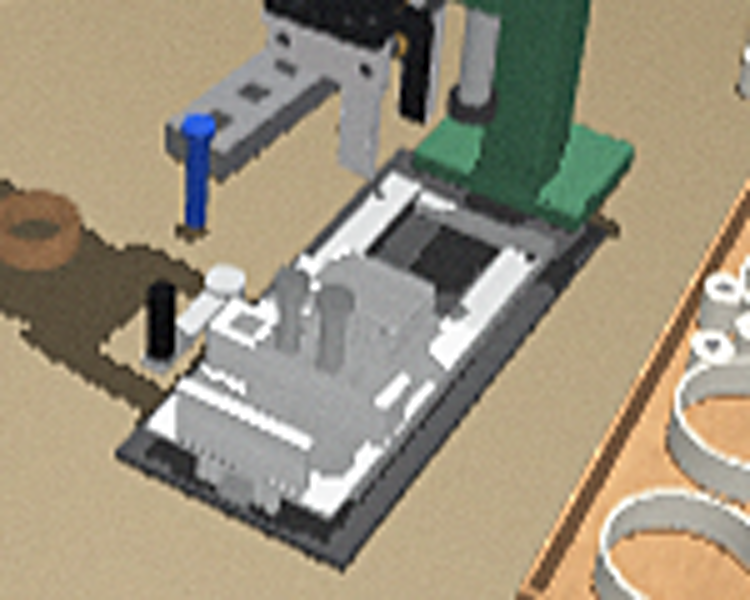

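```bash
python3 - <<'E'
from h import *
import fit
s=np.load('station.npy'); w=cal('wrist')
im=cv2.imread('pics/w27.png')[180:360,330:440]
g=cv2.cvtColor(im,cv2.COLOR_BGR2GRAY); g=np.clip((g.astype(float)-120)*2.6,0,255).astype(np.uint8)
g=cv2.cvtColor(cv2.resize(g,None,fx=4,fy=4,interpolation=cv2.INTER_CUBIC),cv2.COLOR_GRAY2BGR)
for z,c in ((58,(0,0,255)),(65,(0,255,0))):
  for x in (-32,32):
    for y in (-22,22):
      u=(proj(fit.tf(s,(x,-11.8+y,z)),w)[0]*1.5-[330,180])*4; cv2.circle(g,tuple(int(v) for v in u),3,c,-1)
cv2.imwrite('pics/w27d.png',g)
E
```

```text
(no output)
```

View pics/w27d.png

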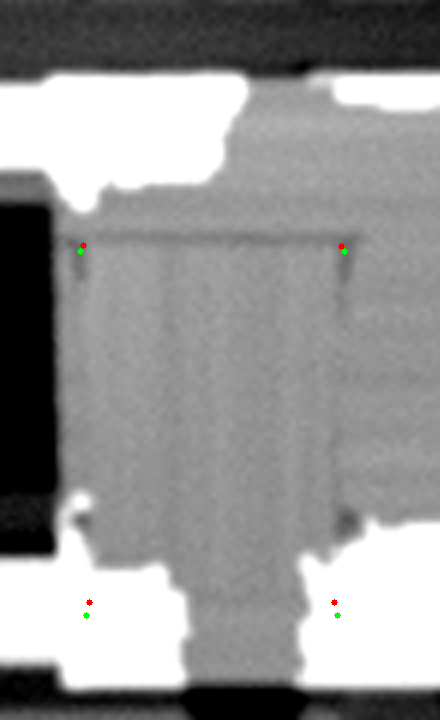

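```bash
python3 - <<'E'
from h import *
import fit
s=np.load('station.npy')
g=cv2.imread('pics/si4.png'); h=cv2.imread('pics/sc4.png')
a,b=cal('side'),cal('scene')
for z,c in ((58,(0,0,255)),(66,(0,255,0))):
  for x in (-32,32):
    for y in (-22,22):
      P=fit.tf(s,(x+.5,-11.8+y,z))
      cv2.circle(g,tuple(int(v) for v in (proj(P,a)[0]-[170,130])*7+3),3,c,-1)
      cv2.circle(h,tuple(int(v) for v in (proj(P,b)[0]-[240,170])*5+2),3,c,-1)
cv2.imwrite('pics/si4d.png',np.hstack([g[200:450,100:500],cv2.resize(h[200:450,200:500],(400,333))[:250]]))
E
```

```text
(no output)
```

View pics/si4d.png

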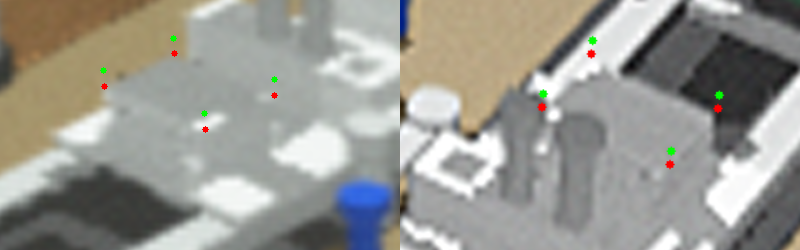

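```bash
python3 - <<'E'
from h import *
import fit
s=np.load('station.npy'); o=st(); t=fit.tf(s,(0,-151.2,0)); print(t)
rel((*o['tool_pos'],-.08),(*t[:2],.15,-.08)); 
E
```

```text
t 30.08 pos [ 0.607  -0.0393  0.174 ] rot [ 3.1411 -0.005  -0.0802] F [ 0.5  0.  -0.2] w 0.0565 q [-0.16  0.23  1.3  -0.    1.61  1.49]
[ 0.59547331 -0.17807432  0.        ]
 [-0.04, 13.93, 2.4] rz -0.0
```

>>> {"method": "apply_moves", "body": {
  "moves": [
    [[0,2,0],[0,0,0],0.4],
    [[0,5,0],[0,0,0],0.4],
    [[0,8,0],[0,0,0],0.4],
    [[0,11,0],[0,0,0],0.4],
    [[0,13.9,0],[0,0,0],0.4],
    [[0,13.9,1.5],[0,0,0],0.4],
    [[0,13.9,3],[0,0,0],0.4],
    [[0,13.9,4.5],[0,0,0],0.4],
    [[0,13.9,5],[0,0,0],0.4],
    [[0,13.9,5],[0,0,0],0.4]
  ]
}}

```text
time: 30.92
tool_pos: [0.5925, -0.1769, 0.1172]
ee_rot: [-3.139, 0.007, -0.08]
wrist_force: [0.2, 0.4, 0.6]
width: 0.0378
```

```bash
python3 look.py pics/w28.png -81; python3 - <<'E'
from h import *
o=robot.get_obs(); rel((*o['tool_pos'],-.08),(.5955,-.1781,.048,-.08))
E
```

```text
t 30.92 pos [ 0.5925 -0.1769  0.1172] rot [-3.1394  0.0075 -0.0804] F [0.2 0.4 0.6] w 0.0378 q [-0.38  0.28  1.35 -0.    1.52  1.27]
tcp station mm [  -3.10996065 -150.23071161  117.15811812]
 [0.21, 0.09, 7.11] rz -0.0
```

View pics/w28.png

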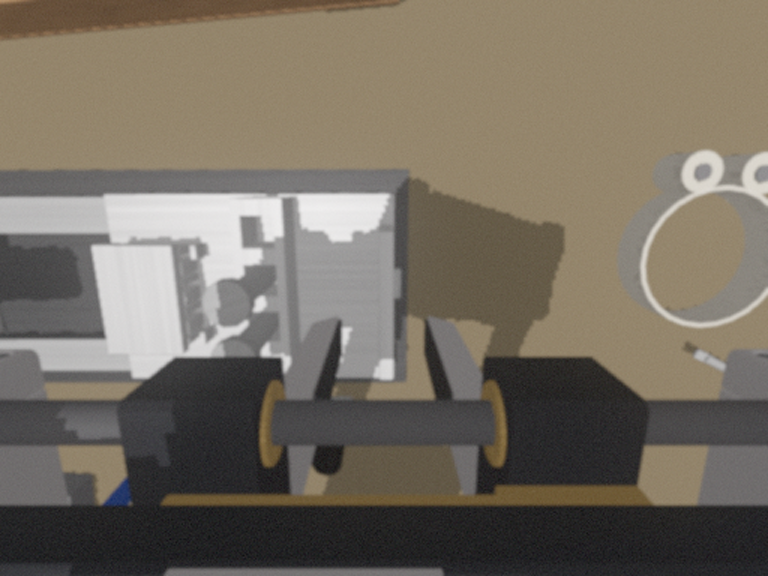

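```bash
cat > ov.py <<'E'
from h import *
import fit,sys
def ov(name,fn,cy,box,sc,out):
    # overlay of sink seated + nest, carriage y = cy (mm)
    s=np.load('station.npy'); c=cal(name); im=snap(name,fn); im=cv2.imread(fn)
    x0,y0,x1,y1=box; im=cv2.resize(im[y0:y1,x0:x1],None,fx=sc,fy=sc,interpolation=cv2.INTER_CUBIC)
    def d(P,col):
        u=(proj(fit.tf(s,P),c)[0]*1.5-[x0,y0])*sc; cv2.circle(im,tuple(int(v) for v in u),2,col,-1)
    for x in(-32,32):
        for y in (-22,22): d((x,cy+45+y,58),(0,0,255)); d((x,cy+45+y,50),(0,200,255))
    for x in (-58.5,58.5):
        for y in (-39,-11): d((x,cy+y,58),(0,255,0))
    for x in (-40.5,-13.5,13.5,40.5): d((x,cy-25,108),(255,0,0))
    for x in (-60,60):
        for y in (-100,75): d((x,cy+y,28),(255,0,255))
    cv2.imwrite(out,im)
if __name__=='__main__':
    a=sys.argv; ov(a[1],a[2],float(a[3]),[int(v) for v in a[4].split(',')],float(a[5]),a[6])
E
python3 ov.py wrist pics/w29.png -56.5 40,150,430,400 2 pics/w29c.png
```

```text
(no output)
```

View pics/w29c.png

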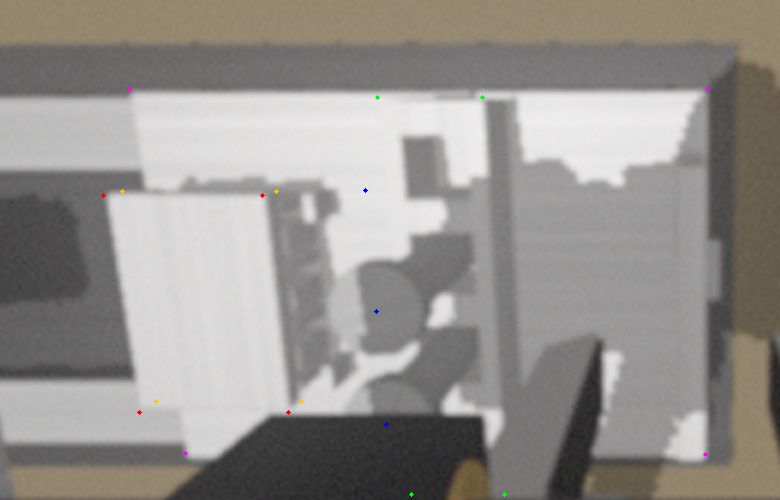

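>>> {"method": "apply_moves", "body": {
  "moves": [
    [[0.2,0,1],[0,0,0],0.4],
    [[0.2,0.1,2.5],[0,0,0],0.4],
    [[0.2,0.1,4],[0,0,0],0.4],
    [[0.2,0.1,5.5],[0,0,0],0.4],
    [[0.2,0.1,6.5],[0,0,0],0.4],
    [[0.2,0.1,6.8],[0,0,0],0.02],
    [[0.2,0.1,6.8],[0,0,0],0.02],
    [[0.2,0.1,6.8],[0,0,0],0.02],
    [[0.2,0.1,6.8],[0,0,0],0.02],
    [[0.2,0.1,6.8],[0,0,0],0.02]
  ]
}}

```text
time: 31.85
tool_pos: [0.5974, -0.1789, 0.0549]
ee_rot: [3.141, -0.002, -0.08]
wrist_force: [1.3, 7.0, 3.1]
width: 0.0078
```

>>> {"method": "apply_moves", "body": {
  "moves": [
    [[0,0,0],[0,0,0],0.02],
    [[0,-0.2,0],[0,0,0],0.02],
    [[0,-0.6,0],[0,0,0],0.02],
    [[0,-1.1,0],[0,0,0],0.02],
    [[0,-1.7,0],[0,0,0],0.02],
    [[0,-2.3,0],[0,0,0],0.02],
    [[0,-2.9,0],[0,0,0],0.02],
    [[0,-3.5,0],[0,0,0],0.02],
    [[0,-3.8,0],[0,0,0],0.02],
    [[0,-4,0],[0,0,0],0.02]
  ]
}}

```text
time: 32.68
tool_pos: [0.6003, -0.1422, 0.055]
ee_rot: [3.135, -0.003, -0.081]
wrist_force: [-0.2, -8.3, 2.0]
width: 0.0077
```

```bash
python3 ov.py wrist pics/w30.png -17 40,130,430,400 2 pics/w30c.png; python3 -c "
from h import *
s=np.load('station.npy');o=st();print(R.from_euler('z',-s[2]).apply(o['tool_pos']-np.array([s[0],s[1],0])))"
```

```text
t 32.73 pos [ 0.6004 -0.1418  0.0549] rot [ 3.1356e+00 -2.6000e-03 -8.1100e-02] F [-1.  -7.3  1.4] w 0.0081 q [-0.32  0.32  1.43 -0.01  1.39  1.33]
[ 0.00199104 -0.11466858  0.05489626]
```

View pics/w30.png

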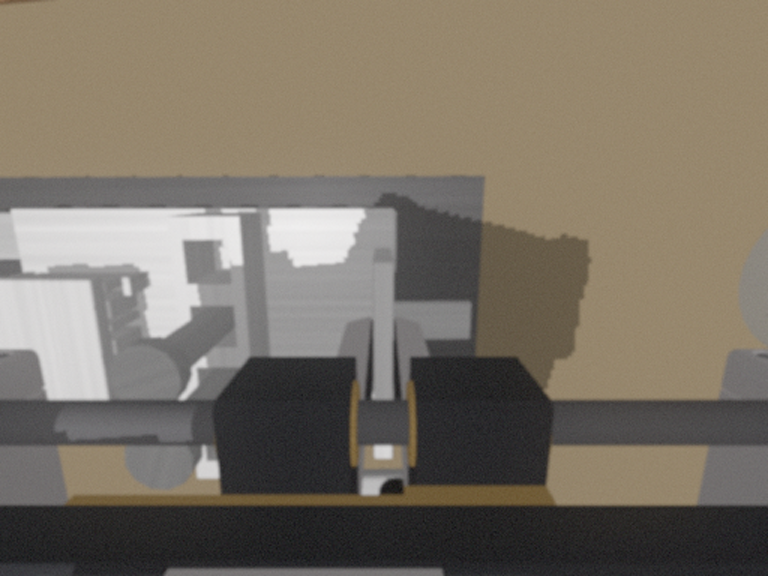

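>>> {"method": "apply_moves", "body": {
  "moves": [
    [[0,-0.8,0],[0,0,0],0.02],
    [[0,-1.6,0],[0,0,0],0.02],
    [[0,-2.4,0],[0,0,0],0.02],
    [[0,-3.2,0],[0,0,0],0.02],
    [[0,-4,0],[0,0,0],0.02],
    [[0,-4.8,0],[0,0,0],0.02],
    [[0,-5.6,0],[0,0,0],0.02],
    [[0,-6.4,0],[0,0,0],0.02],
    [[0,-7.1,0],[0,0,0],0.02],
    [[0,-7.4,0],[0,0,0],0.02]
  ]
}}

```text
time: 33.57
tool_pos: [0.6064, -0.0678, 0.0549]
ee_rot: [3.136, -0.003, -0.081]
wrist_force: [-0.0, -7.9, 2.9]
width: 0.0076
```

```bash
python3 -c "
from h import *
s=np.load('station.npy');o=st();print(R.from_euler('z',-s[2]).apply(o['tool_pos']-np.array([s[0],s[1],0])))"
```

```text
t 33.57 pos [ 0.6064 -0.0678  0.0549] rot [ 3.1358e+00 -2.7000e-03 -8.0900e-02] F [-0.  -7.9  2.9] w 0.0076 q [-0.2   0.3   1.45 -0.01  1.38  1.45]
[ 0.00215747 -0.04043898  0.05492158]
```

>>> {"method": "apply_moves", "body": {
  "moves": [
    [[0,-0.1,0],[0,0,0],0.02],
    [[0,-0.2,0],[0,0,0],0.02],
    [[0,-0.3,0],[0,0,0],0.02],
    [[0,-0.4,0],[0,0,0],0.02],
    [[0,-0.5,0],[0,0,0],0.02],
    [[0,-0.6,0],[0,0,0],0.02],
    [[0,-0.6,0],[0,0,0],0.02],
    [[0,-0.6,0],[0,0,0],0.02],
    [[0,-0.6,0],[0,0,0],0.02],
    [[0,-0.6,0],[0,0,0],0.02]
  ]
}}

```text
time: 34.4
tool_pos: [0.6068, -0.0627, 0.0549]
ee_rot: [3.135, -0.003, -0.082]
wrist_force: [-1.3, -8.9, 2.6]
width: 0.0079
```

```bash
python3 -c "
from h import *
s=np.load('station.npy');o=st();print(R.from_euler('z',-s[2]).apply(o['tool_pos']-np.array([s[0],s[1],0])))"
```

```text
t 34.4 pos [ 0.6068 -0.0627  0.0549] rot [ 3.1355e+00 -2.6000e-03 -8.1600e-02] F [-1.3 -8.9  2.6] w 0.0079 q [-0.19  0.3   1.45 -0.01  1.38  1.46]
[ 0.00213919 -0.03532402  0.05487972]
```

>>> {"method": "apply_moves", "body": {
  "moves": [
    [[0,-0.1,0],[0,0,0],0.02],
    [[0,-0.2,0],[0,0,0],0.02],
    [[0,-0.2,0],[0,0,0],0.02],
    [[0,-0.2,0],[0,0,0],0.4],
    [[0,-0.2,0],[0,0,0],0.4],
    [[0,-0.2,0],[0,0,0],0.4],
    [[0,-0.2,0],[0,0,0],0.4],
    [[0,-0.2,-2],[0,0,0],0.4],
    [[0,-0.2,-5],[0,0,0],0.4],
    [[0,-0.2,-7],[0,0,0],0.4]
  ]
}}

```text
time: 35.23
tool_pos: [0.6065, -0.0566, 0.1248]
ee_rot: [-3.141, -0.0, -0.08]
wrist_force: [0.9, 0.2, 0.1]
width: 0.0373
```

```bash
python3 ov.py wrist pics/w31.png 60 0,130,430,400 1.8 pics/w31c.png; python3 -c "
from h import *
s=np.load('station.npy');o=st();print(R.from_euler('z',-s[2]).apply(o['tool_pos']-np.array([s[0],s[1],0])))"
```

```text
t 35.28 pos [ 0.6092 -0.0571  0.1302] rot [ 3.1409 -0.0094 -0.0796] F [0.8 0.  3.2] w 0.0376 q [-0.19  0.25  1.36  0.    1.52  1.46]
[ 0.00403281 -0.02954942  0.13016062]
```

View pics/w31c.png

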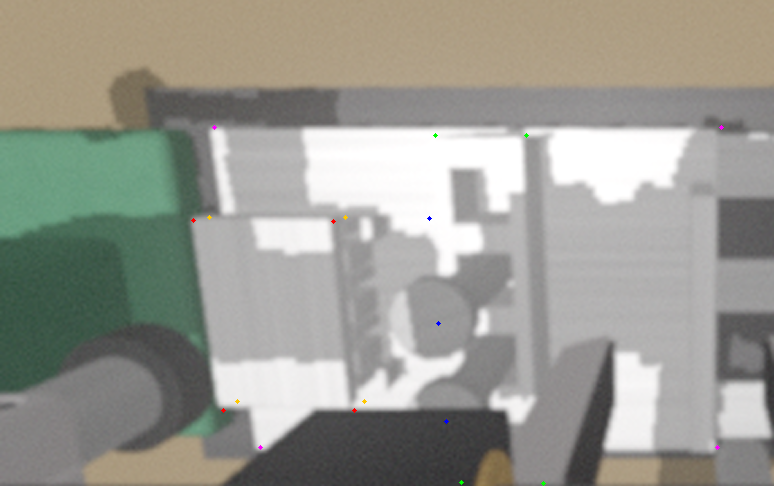

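```bash
python3 - <<'E'
from h import *
st(); rel((.609,-.057,.129,-.08),(.5238,-.1445,.125,-.08)); rel((.609,-.057,.129,-.08),(.5238,-.1445,.09,-.08))
E
```

```text
t 35.28 pos [ 0.6092 -0.0571  0.1302] rot [ 3.1409 -0.0094 -0.0796] F [0.8 0.  3.2] w 0.0376 q [-0.19  0.25  1.36  0.    1.52  1.46]
 [-7.79, 9.4, 0.4] rz -0.0
 [-7.79, 9.4, 3.9] rz -0.0
```

>>> {"method": "apply_moves", "body": {
  "moves": [
    [[0,0.5,-1.5],[0,0,0],0.4],
    [[-1,2,-2],[0,0,0],0.4],
    [[-3,4,-2],[0,0,0],0.4],
    [[-5,6.5,-2],[0,0,0],0.4],
    [[-7,9,-2],[0,0,0],0.4],
    [[-7.8,9.4,-1],[0,0,0],0.4],
    [[-7.8,9.4,0],[0,0,0],0.4],
    [[-7.8,9.4,0],[0,0,0],0.4],
    [[-7.8,9.4,0],[0,0,0],0.4],
    [[-7.8,9.4,0],[0,0,0],0.4]
  ]
}}

```text
time: 36.12
tool_pos: [0.5217, -0.1438, 0.1232]
ee_rot: [-3.141, 0.0, -0.079]
wrist_force: [-0.1, 0.9, 0.2]
width: 0.0374
```

```bash
python3 - <<'E'
from h import *
st(); snap('wrist','pics/w32.png')
E
```

```text
t 36.12 pos [ 0.5217 -0.1438  0.1232] rot [-3.1412e+00  2.0000e-04 -7.8800e-02] F [-0.1  0.9  0.2] w 0.0374 q [-0.37  0.11  1.54  0.    1.49  1.28]
```

View pics/w32.png

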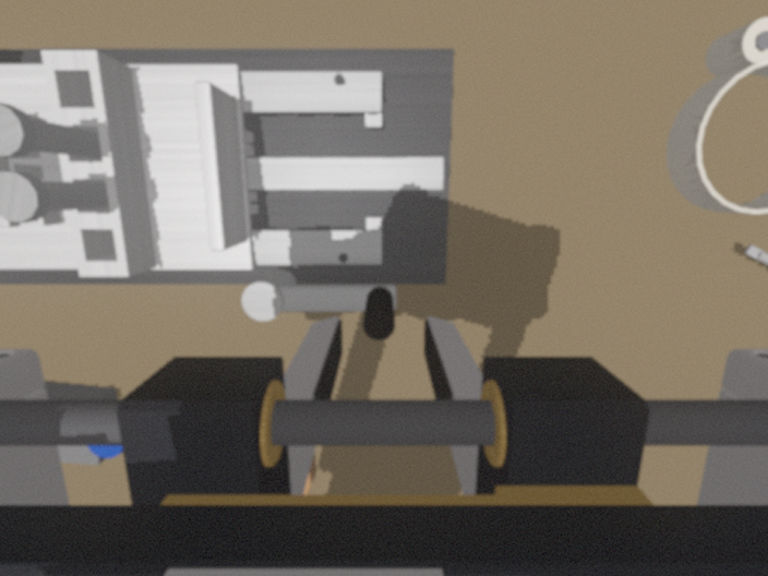

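```bash
python3 - <<'E'
from h import *
o=robot.get_obs(); w=cal('wrist'); p=back([(379/1.5,325/1.5)],.096,w)[0]; print(p)
s=np.load('station.npy'); q=R.from_euler('z',-s[2]).apply(p-np.array([s[0],s[1],0])); print(q, 'angle',np.arctan2(-(q[1]+.054),q[0]+.075), np.hypot(q[1]+.054,q[0]+.075))
rel((*o['tool_pos'],-.08),(*p[:2],.09,-.08))
a=np.pi/2
# pulling closed: phi from 1.56 down, tool frame yaw=station: tool x = station x, tool y = -station y
f0=1.56
for f in np.arange(1.44,.6,-.12): print([round(7*(np.cos(f)-np.cos(f0)),2),round(7*(np.sin(f)-np.sin(f0)),2)],round(f-f0,2))
f1=0.72
print()
# frame 2: tool rotated by rz=-.84 i.e. ccw .84 seen from above
for f in [.6,.48,.36,.24,.12,.04,-.02]:
    sx,sy=7*(np.cos(f)-np.cos(f1)),-7*(np.sin(f)-np.sin(f1)); b=.84
    tx=np.array([np.cos(b),np.sin(b)]); ty=np.array([np.sin(b),-np.cos(b)])
    print([round(np.dot([sx,sy],tx),2),round(np.dot([sx,sy],ty),2)],round(f-f1,2))
E
```

```text
[ 0.52323694 -0.14179921  0.096     ]
[-0.07488856 -0.120775    0.096     ] angle 1.5691274964853774 0.0667750932016551
 [0.11, -0.22, 3.36] rz -0.0
[np.float64(0.84), np.float64(-0.06)] -0.12
[np.float64(1.66), np.float64(-0.22)] -0.24
[np.float64(2.46), np.float64(-0.48)] -0.36
[np.float64(3.22), np.float64(-0.83)] -0.48
[np.float64(3.94), np.float64(-1.27)] -0.6
[np.float64(4.6), np.float64(-1.79)] -0.72
[np.float64(5.19), np.float64(-2.38)] -0.84

[np.float64(0.84), np.float64(-0.06)] -0.12
[np.float64(1.66), np.float64(-0.22)] -0.24
[np.float64(2.46), np.float64(-0.48)] -0.36
[np.float64(3.22), np.float64(-0.83)] -0.48
[np.float64(3.94), np.float64(-1.27)] -0.6
[np.float64(4.38), np.float64(-1.6)] -0.68
[np.float64(4.7), np.float64(-1.88)] -0.74
```

>>> {"method": "apply_moves", "body": {
  "moves": [
    [[0.1,-0.15,1],[0,0,0],0.4],
    [[0.1,-0.15,2.2],[0,0,0],0.4],
    [[0.1,-0.15,3.2],[0,0,0],0.4],
    [[0.1,-0.15,3.2],[0,0,0],0.1],
    [[0.1,-0.15,3.2],[0,0,0],0.1],
    [[0.1,-0.15,3.2],[0,0,0],0.1],
    [[0.1,-0.15,3.2],[0,0,0],0.1],
    [[0.1,-0.15,3.2],[0,0,0],0.1],
    [[0.1,-0.15,3.2],[0,0,0],0.1],
    [[0.1,-0.15,3.2],[0,0,0],0.1]
  ]
}}

```text
time: 37.0
tool_pos: [0.5224, -0.142, 0.0915]
ee_rot: [-3.139, -0.0, -0.08]
wrist_force: [1.1, 5.6, -1.6]
width: 0.0152
```

>>> {"method": "apply_moves", "body": {
  "moves": [
    [[0.84,-0.06,0],[0,0,-0.12],0.1],
    [[1.66,-0.22,0],[0,0,-0.24],0.1],
    [[2.46,-0.48,0],[0,0,-0.36],0.1],
    [[3.22,-0.83,0],[0,0,-0.48],0.1],
    [[3.94,-1.27,0],[0,0,-0.6],0.1],
    [[4.6,-1.79,0],[0,0,-0.72],0.1],
    [[5.19,-2.38,0],[0,0,-0.84],0.1],
    [[5.19,-2.38,0],[0,0,-0.84],0.1],
    [[5.19,-2.38,0],[0,0,-0.84],0.1],
    [[5.19,-2.38,0],[0,0,-0.84],0.1]
  ]
}}

```text
time: 37.83
tool_pos: [0.5756, -0.1235, 0.0915]
ee_rot: [-3.141, -0.0, 0.757]
wrist_force: [-0.7, 4.4, -1.0]
width: 0.0151
```

```bash
python3 - <<'E'
from h import *
st(); snap('wrist','pics/w33.png')
E
```

```text
t 37.83 pos [ 0.5756 -0.1235  0.0915] rot [-3.1412e+00 -3.0000e-04  7.5730e-01] F [-0.7  4.4 -1. ] w 0.0151 q [-0.31  0.23  1.46  0.    1.45  0.51]
```

View pics/w33.png

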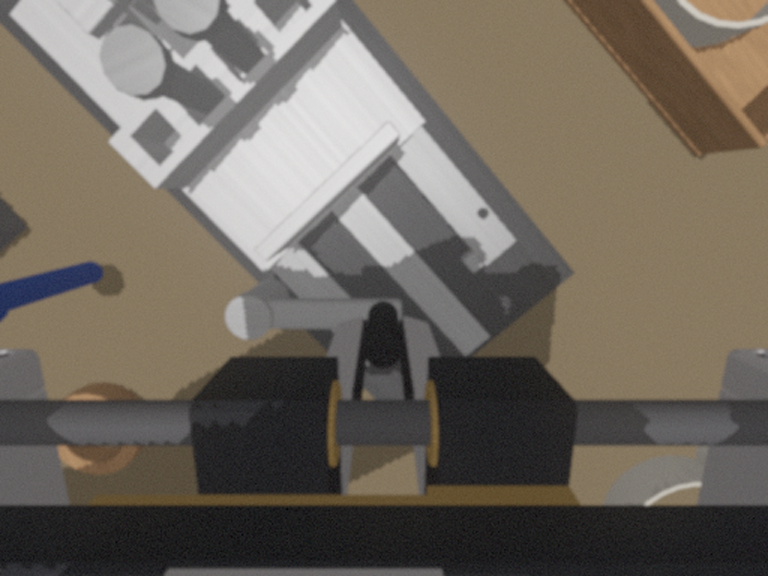

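>>> {"method": "apply_moves", "body": {
  "moves": [
    [[0.84,-0.06,0],[0,0,-0.12],0.1],
    [[1.66,-0.22,0],[0,0,-0.24],0.1],
    [[2.46,-0.48,0],[0,0,-0.36],0.1],
    [[3.22,-0.83,0],[0,0,-0.48],0.1],
    [[3.94,-1.27,0],[0,0,-0.6],0.1],
    [[4.38,-1.6,0],[0,0,-0.68],0.1],
    [[4.6,-1.78,0],[0,0,-0.72],0.1],
    [[4.6,-1.78,0],[0,0,-0.72],0.1],
    [[4.6,-1.78,0],[0,0,-0.72],0.1],
    [[4.6,-1.78,0],[0,0,-0.72],0.1]
  ]
}}

```text
time: 38.72
tool_pos: [0.5976, -0.0795, 0.0916]
ee_rot: [3.14, 0.0, 1.478]
wrist_force: [4.0, 2.2, -2.4]
width: 0.0155
```

```bash
python3 - <<'E'
from h import *
o=st(); snap('wrist','pics/w34.png')
s=np.load('station.npy'); q=R.from_euler('z',-s[2]).apply(o['tool_pos']-np.array([s[0],s[1],0])); print(q,np.arctan2(-(q[1]+.054),q[0]+.075))
E
```

```text
t 38.72 pos [ 0.5976 -0.0795  0.0916] rot [3.1395e+00 2.0000e-04 1.4778e+00] F [ 4.   2.2 -2.4] w 0.0155 q [-0.23  0.26  1.43  0.    1.45 -0.13]
[-0.00571019 -0.05280518  0.09160167] -0.01724212326265938
```

View pics/w34.png

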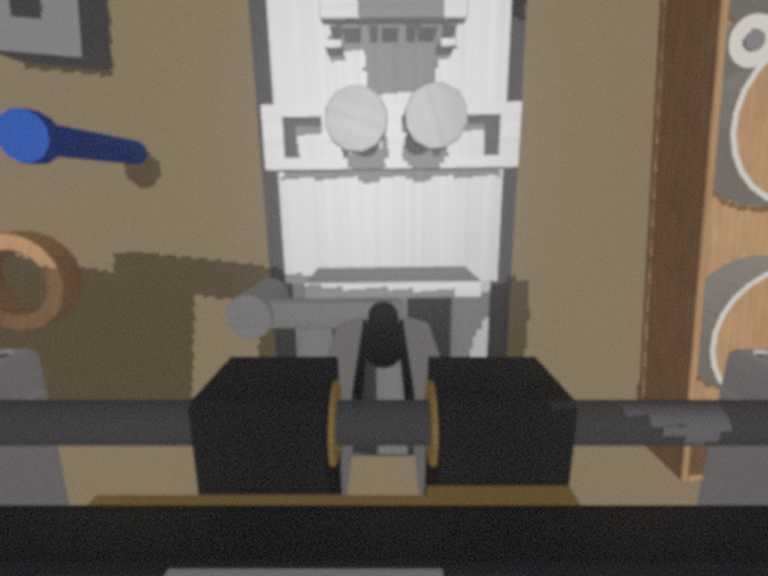

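>>> {"method": "apply_moves", "body": {
  "moves": [
    [[0,0,0],[0,0,0],0.35],
    [[0,0,0],[0,0,0],0.35],
    [[0,0,0],[0,0,0],0.35],
    [[0,0,0],[0,0,0],0.35],
    [[0,0,-1],[0,0,0],0.35],
    [[0,0,-3],[0,0,0],0.35],
    [[0,0,-6],[0,0,0],0.35],
    [[-2,0,-9],[0,0,0],0.35],
    [[-4,0,-12],[0,0,0],0.35],
    [[-5,0,-13],[0,0,0],0.35]
  ]
}}

```text
time: 39.6
tool_pos: [0.5939, -0.1312, 0.2284]
ee_rot: [3.132, 0.003, 1.479]
wrist_force: [0.3, -0.1, -0.3]
width: 0.0327
```

>>> {"method": "apply_moves", "body": {
  "moves": [
    [[0,0,0],[0,0,0],0.35],
    [[0,0,0],[0,0,0],0.35],
    [[0,0,0],[0,0,0],0.35],
    [[0,0,0],[0,0,0],0.35],
    [[0,0,0],[0,0,0],0.35],
    [[0,0,0],[0,0,0],0.35],
    [[0,0,0],[0,0,0],0.35],
    [[0,0,0],[0,0,0],0.35],
    [[0,0,0],[0,0,0],0.35],
    [[0,0,0],[0,0,0],0.35]
  ]
}}

```text
time: 40.43
tool_pos: [0.5924, -0.1288, 0.2215]
ee_rot: [3.141, 0.0, 1.48]
wrist_force: [0.7, 0.9, 0.3]
width: 0.0327
```

```bash
python3 ov.py wrist pics/w35.png 60 220,0,560,360 1.6 pics/w35c.png; python3 - <<'E'
from h import *
import fit
o=st(); s=np.load('station.npy'); w=cal('wrist')
print('pred tail top outer/inner edge, knob',[(proj(fit.tf(s,P),w)[0]*1.5).round(1) for P in ((-42,-39,68),(42,-39,68),(-42,-31,68),(-5,-54,96),(-75,-54,96))])
im=optics.snapshot('side'); crop(im,120,90,330,250,3.8,'pics/si5.png'); im=optics.snapshot('scene'); crop(im,240,120,400,290,4,'pics/sc5.png')
E
```

```text
t 40.48 pos [ 0.5924 -0.1288  0.2215] rot [3.1415e+00 1.0000e-04 1.4799e+00] F [0.2 0.4 0.5] w 0.0327 q [-0.31  0.21  1.22 -0.    1.7  -0.22]
pred tail top outer/inner edge, knob [array([334.5, 193.2]), array([446., 192.]), array([334.1, 182.2]), array([383.9, 215.1]), array([283.3, 216.2])]
```

View pics/w35c.png

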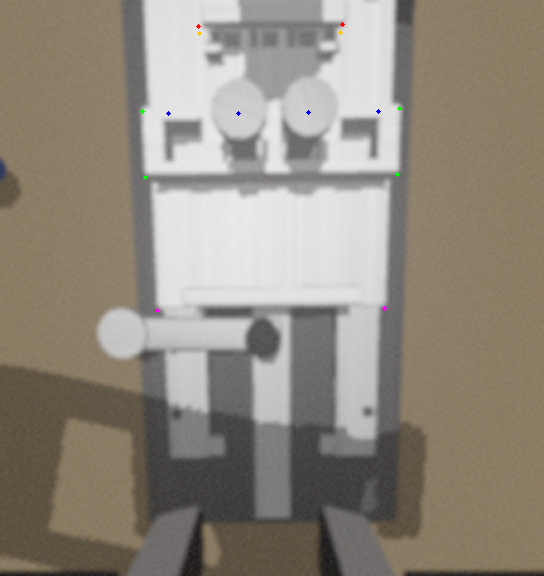

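View pics/si5.png

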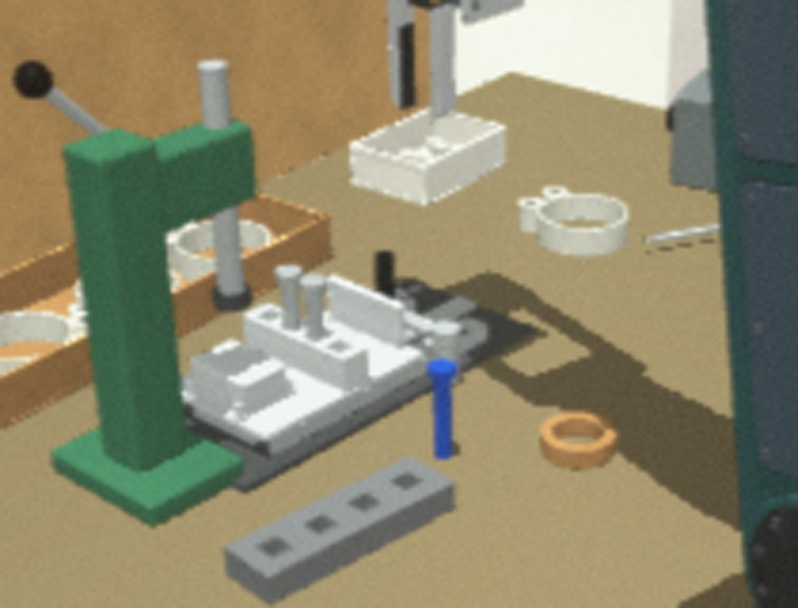

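View pics/sc5.png

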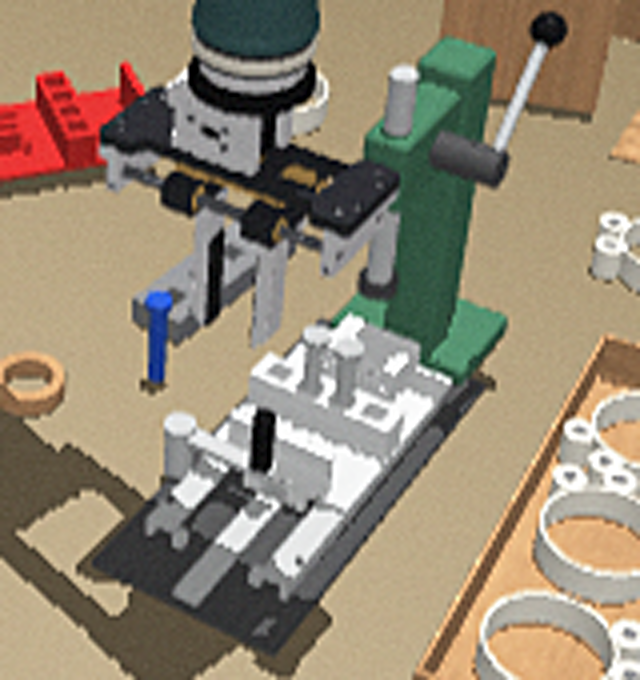

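```bash
python3 - <<'E'
from h import *
import fit
s=np.load('station.npy'); outs=[]
for n,box in (('side',(165,170,215,210)),('scene',(312,190,362,230))):
    c=cal(n); im=optics.snapshot(n); x0,y0,x1,y1=box
    a=cv2.resize(im[y0:y1,x0:x1],None,fx=8,fy=8,interpolation=cv2.INTER_CUBIC)[:,:,::-1].copy(); b=a.copy()
    for x in (-32,32):
        for y in (-22,22):
            for z,col in ((58,(0,0,255)),(28,(255,0,0))):
                u=(proj(fit.tf(s,(x,105+y,z)),c)[0]-[x0,y0])*8+4; cv2.circle(b,tuple(int(v) for v in u),3,col,-1)
    outs.append(np.vstack([a,b]))
cv2.imwrite('pics/fin.png',np.hstack(outs)[:640]); st()
E
```

```text
t 40.68 pos [ 0.5924 -0.1289  0.2215] rot [3.1415e+00 1.0000e-04 1.4797e+00] F [-1.  -0.8 -1.4] w 0.0331 q [-0.31  0.21  1.22 -0.    1.7  -0.22]
```

View pics/fin.png

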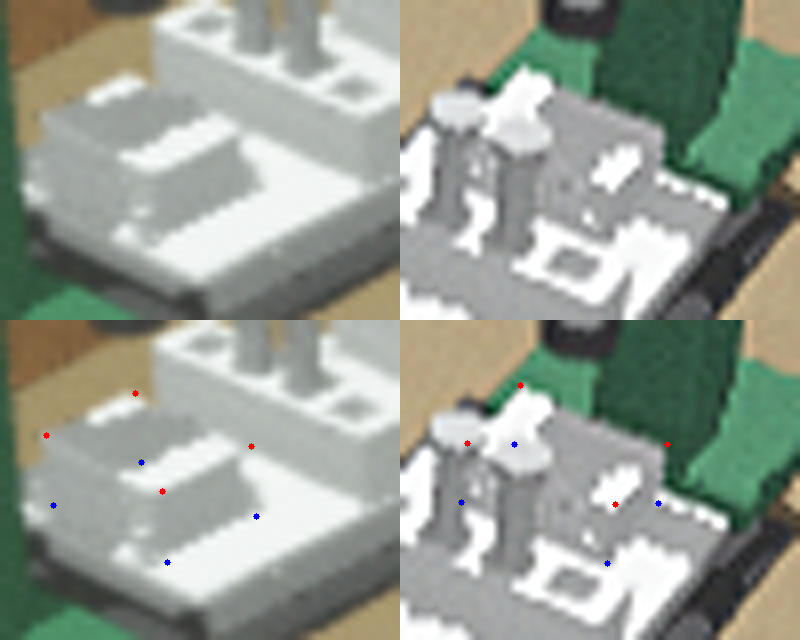

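```bash
python3 -c "
from bench import job
print(job.close_job())"
```

```text
the job is handed in; nothing more can be done
None
```

The task is done and the job is handed in, at about 41 s of the 210 s allowed. I swung the latch open by its knob and drew the carriage out by its tail plate. Both steel pins present went into the two middle rack pockets, heads up. The heat sink went fins down onto the comb nest. I then pushed the carriage in along its centre line and swung the latch closed. The blue look-alike pin and the red carriages were not touched.

**Last checks (wrist, side and scene pictures):**
- **Carriage:** it matches the fully-in position, tail at about station y -35 mm, within about 1 mm.
- **Latch:** about 0 rad.
- **Pins:** both upright in their own pockets.
- **Heat sink:** lies flat where it should when seated, centred to within about 1.5 mm in the picture taken just after I let it go.
- **Robot:** the gripper was clear of everything, and no bystander appeared to have moved.

**Disagreements along the way:**
- After I released the carriage at the outer stop, it stood about 4 mm short, with the tail near -151 mm. That is still inside the limits of -143 mm for drawing it out and -135 mm for loading.
- When lowering the heat sink, I met about 7 N of contact roughly 4 mm above the expected height, so I let go there. The pictures afterwards show it seated.

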